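Fit and clamp the rim-gauge carriage

ROBOT

A 6-joint arm with a two-finger parallel gripper is mounted at the origin on the work surface. World frame = base frame: x ahead of the robot, y to its left, z up, the work surface at z = 0. Lengths are in m, angles in rad, forces in N, time in s.
With the tool pointing down it reaches from about 0.375 to 0.9 m from the base axis. Payload 3.1 kg.
Tool frame: the origin (TCP) lies between the finger pads; the fingertips stand 25 mm ahead of it and the grasp point (between the pads) lies 6 mm ahead of it; y points along the fingers, x is the direction in which the jaws open and shut, and the axes are right-handed (so a half turn about y gives the same grasp; the last joint's range is limited). The gripper opens to 87 mm and grips with 3 to 60 N. Pads are 19 mm wide; open, the fingers measure 117 mm over their backs; the gripper's body (75 mm by 190 mm) begins 51 mm behind the grasp point.
Start: joints at [0.978, 0.527, 1.433, -0, 1.181, -0.178], TCP at [0.252, 0.572, 0.248] pointing down, gripper open.
Joint ranges: [-3.08, 3.08], [-0.75, 2.2], [0.22, 2.44], [-1.43, 4.57], [0, 2.65], [-2.85, 2.85]. Speed limits (rad/s): [2.79, 2.79, 3.14, 3.14, 3.14, 3.14].

INTERFACE

Orientations are given as a unit quaternion [x, y, z, w].
In Python, from rig import robot gives the robot as it stands.
- The arm moves only by the tool carry_out, never from a script. Its argument "moves" is a list of rows, each a list of 7 numbers: the opening, from 0 (shut) to 1 (fully open), then the shift along the tool's x, y, z in cm, then the turn, a rotation vector about the tool's x, y, z in rad. In form: [[grip, x, y, z, rx, ry, rz], ...]. A call has 1 to 20 rows; each row is the pose to reach, as a shift and turn from the pose commanded when the call began, along the tool's axes at that moment; what a row does not reach only later rows make up. A row lasts 1/10 s, in which the tool goes at most 50 mm and 8.59 degrees, less where a joint would pass 70% of its speed; a pose out of reach is approached as far as the arm can. A call with a gripper value outside its range is refused whole. The fingers move at their own pace and stop on an object; "force" is the grip in N (left out, the last holds). Time passes only in rows, so rows that repeat a pose let the fingers close. It gives the time, the measured TCP pose, the force and the opening at its end, in the units of the state.
- robot.get_obs(): the state, without advancing time (a new reading comes with each control period).
- robot.camera(name): name is "side" or "top" or "wrist"; returns the picture (480x640x3 uint8, red, green, blue); there is no depth.
- robot.camera_params(name): a dict with "fx", "fy", "cx", "cy" (pixels), "extrinsics" (4x4, takes a point from camera to world coordinates); the wrist camera has in their place "mount" (4x4, takes a point from camera to tool coordinates, whose origin is the TCP and whose axes are the tool frame's). Camera axes: x right, y down, z forward; pixel columns grow to the right and rows downward; lengths in m; the calibration is good to about 2 mm. A picture is of the moment at which its call begins: read the wrist's pose just before it. camera_params takes no time and is no camera call.
- robot.hand_in(): hands the job in, once; it reports no verdict.
The state is a dict: "time": time; "q": joint angles; "joint_velocities": joint speeds; "joint_torque": joint torques, N m; "position": TCP position; "tool_rot": TCP orientation; "ft_force": force on the tool from outside, world axes, zero at the start; "moment": the same for the moment, N m; "grip_width": finger opening in m.
Only numpy, scipy, OpenCV 4.12 (cv2) and the standard library are available. Lean on these libraries where they do the work, as an engineer would, in place of code of your own. Each camera call takes 0.05 s, during which the arm holds its last target.

TASK

Slide the loose pointer carriage onto the dovetail rail of the gauge stand from the rail's open end, pointer towards the clay mould, and ease it gently along until it rests against the stop, without forcing it on the rail and without shifting the stop. Then turn the knob at its side clockwise until the clamp is firmly tight but not forced, and let go. Leave the clay mould and the other things on the bench where they are.

Things in the scene. Friction and masses are not known exactly. Their poses are not given: they have to be found in the camera images.
- stand: Fixed grey stand with a bare metal dovetail rail. Origin: centre of the underside, on the bench; +x runs along the rail from its open end to the stop and clay mould. Base 200 x 110 x 12 mm. Rail x -110 to +110 mm, top face at z 95 mm, head 56 mm wide with 4 mm upright edges, then undercut flanks narrowing to 42 mm wide 16 mm below the top; web 36 mm wide at most.
- rail_mouth (a point): Centre of the rail's top face at its open end (stand x = -110 mm, z = 95 mm). The rail's first 10 mm here are about 1.3 mm smaller all round, as a lead-in.
- stop: Dark steel stop block on the rail, 22 x 50 x 14 mm. Origin: bottom centre of the face that the carriage meets, on the rail's top face; x as the stand's. It stands between stand x = +5 and +60 mm, differently each time, held by friction only: a push of about 20 N shifts it.
- carriage: Loose metal carriage, about 0.32 kg, upright on the bench. Origin: centre of its underside; +x its front (pointer) end, z up. Plate 110 x 78 x 12 mm, x -55 to +55, top at z 29.5 mm; on the +y side an ear 52 mm long reaches y 71 mm. Under the plate (z 17.5 mm) two lips down to z 0 form a dovetail groove along x. Home on the rail: origin at stand z 77.5 mm, its front face (x +55) against the stop.
- groove (a point): Middle of the groove's ceiling (plate underside), at carriage (0, 0, 17.5) mm; it rests on the rail's top face. The lips' outer sides are 39 mm from the middle, their slanting inner flanks reach in to about 24 mm. On the rail the groove has 1.5 mm play towards one side, 1 to 3.7 mm towards the other (an adjustable strip, set differently each time) and, when centred, at least 1.5 mm upwards.
- boss (a point): Grip point in the steel boss, at carriage (-30, 0, 52) mm. The boss is an upright block 24 mm (x) x 16 mm (y) x 32 mm, from the plate's top (z 29.5) to z 61.5 mm.
- pointer_tip (a point): Tip of the pointer, a 6 mm rod at carriage y -26, z 39.5 mm that runs forward from a small post at the plate's front corner to x 130 mm.
- clamp: Black clamp knob on the carriage's ear, axis upright at carriage (0, 46) mm; origin on the axis at the ear's top (carriage z 29.5 mm). Grip: upright bar 44 mm along the knob's own x, 12 mm along its y, 6 to 38 mm above the origin. Its x axis is at 147 degrees in the carriage frame when fully slack, less as it turns clockwise (seen from above); it starts 0.3 to 0.6 rad from slack.
- knob_grip (a point): On the knob's axis, 30 mm above its origin: where to grip. Clockwise, a cam (radius 20, 5 mm off centre) bears on the rail and draws knob and carriage 1 to 4 mm towards carriage +y; a grip that resists this feels tight too early (let go, re-centre, turn on). At 1.4 to 2.2 rad from slack, varying, the moment rises steeply from 0.03 N m: about 0.3 more is firmly tight. It stays as left.
- mould: Soft clay cake mould with a centre tube on a round wooden bat, 230 mm across and 99 mm high in all, just beyond the rail's far end. Origin: centre of the underside. Not to be disturbed.
- slip_jar: White lidded jar, 72 mm across, 85 mm high; leave it. Origin: centre of the underside.
- rib: Flat wooden rib, 55 x 95 x 7 mm; leave it. Origin: centre of the underside.
- loop_tool: Loop trimming tool lying on the bench, 165 mm long, 13 mm high; leave it. Origin: under the middle of its handle.
- dish: Small clay bowl, 90 mm across, 40 mm high; leave it. Origin: centre of the underside.
- plaster_block: White plaster block, 75 x 60 x 45 mm; leave it. Origin: centre of the underside.
- beaker: Clay beaker, 72 mm across, 85 mm high; leave it. Origin: centre of the underside.
Mind the look-alikes: they are no part of the job. What is shaped like the carriage but pink or red is not meant.

How it is judged:
On the way, in this order (a step that is already met when the one before it is completed fails the run):
1. the carriage has been threaded onto the rail from its open end, at least 20 mm on, level, in line and pointer first (x of carriage in the frame of stand above -0.145 m and y of carriage in the frame of stand between -0.006 and 0.006 m and z of carriage in the frame of stand between 0.0735 and 0.0825 m and angle between the x axis of carriage and the x axis of stand, either way round below 0.08 rad and x of pointer_tip in the frame of stand above -0.06 m), for 0.1 s.
2. the carriage is home against the stop (gap under 2 mm), with the clamp still slack (x of carriage in the frame of stop above -0.057 m and y of carriage in the frame of stand between -0.006 and 0.006 m and z of carriage in the frame of stand between 0.0745 and 0.0815 m and angle between the x axis of carriage and the x axis of stand, either way round below 0.06 rad and x of pointer_tip in the frame of stand above 0.05 m and contact force between clamp and stand below 4 N), for 0.2 s.
At the end, for the whole second after the job is handed in: The carriage sits on the rail, pointer towards the mould, its front face within 2.5 mm of the stop, within 6 mm of the rail's middle, in line within 0.06 rad, at rest, and the clamp's cam presses on the rail with more than 8 N (x of carriage in the frame of stop above -0.0575 m and y of carriage in the frame of stand between -0.006 and 0.006 m and z of carriage in the frame of stand between 0.0745 and 0.0815 m and angle between the x axis of carriage and the x axis of stand, either way round below 0.06 rad and x of pointer_tip in the frame of stand above 0.05 m and contact force between clamp and stand above 8 N and linear speed of carriage below 0.01 m/s and angular speed of carriage below 0.1 rad/s and distance of mould from where it was at the start of the episode below 0.01 m); the robot touches nothing.
It fails at once if the stop is shifted along the rail by more than 2 mm (distance of stop from where it was at the start of the episode above 0.002 m).
It fails at once if the carriage is forced on the rail (over 40 N) while it is still more than 5 mm short of the stop (contact force between carriage and stand above 40 N and x of carriage in the frame of stop below -0.06 m).
It fails at once if the clamp is overtightened (cam force over 40 N) (contact force between clamp and stand above 40 N).
It fails at once if the clay mould is moved by more than 10 mm or pushed with more than 5 N by the carriage or the robot (distance of mould from where it was at the start of the episode above 0.01 m or contact force between mould and carriage above 5 N or contact force between mould and the arm above 5 N or contact force between mould and the fingers above 5 N).
It fails at once if a bystander is moved by more than 40 mm (distance of any of slip_jar, rib, loop_tool, dish, plaster_block, beaker from where it was at the start of the episode above 0.04 m).
It also fails if it takes over 72 s, if anything falls off the work surface, if the arm or the gripper's body presses on something with over 40 N, if the wrist force passes 120 N, or if a joint passes its speed limit or range.

## Working session

There is one attempt and no reset: what is moved stays moved. The work goes in short steps, Python scripts to look and compute and a tool call to move; the robot and the scene stay as the last step left them, time stands still between calls to the robot, and variables do not carry over. Pictures are saved under pics/ and viewed, and the job is handed in when it is done.

Besides the shell and the picture viewer there is one more tool, called after "Call:" by a JSON object that holds its "name" and its "arguments", one argument or row to a line. carry_out: Moves the arm, as the interface text tells. Its arguments: {"type":"object","properties":{"moves":{"type":"array"},"force":{"type":"number"}},"required":["moves"]}

```bash
mkdir -p pics; ls
python3 - <<'E'
from rig import robot
import cv2
o=robot.get_obs();print(o)
for n in ["side","top"]:
    im=robot.camera(n);cv2.imwrite(f"pics/{n}0.png",im[:,:,::-1]);print(n,robot.camera_params(n))
print(robot.camera_params("wrist"))
E
```

```text
pics
{'time': 0.0, 'q': array([ 9.77511658e-01,  5.28440629e-01,  1.43391479e+00, -1.48358856e-05,
        1.18137575e+00, -1.78483898e-01]), 'joint_velocities': array([-3.04674822e-04,  2.22419119e-04, -1.06898939e-03,  1.10961396e-03,
        9.47041578e-05, -9.57526655e-04]), 'joint_torque': array([ 3.50635037e-04, -4.40040171e+01, -1.76590848e+01,  6.35362579e-02,
        5.80410892e-02, -1.39028734e-04]), 'position': array([0.25146011, 0.57143827, 0.24658329]), 'tool_rot': array([ 0.59254024,  0.38563321, -0.38702252, -0.59194312]), 'ft_force': array([-0.21201632, -0.96912184,  0.51581457]), 'moment': array([ 0.01578474,  0.02615754, -0.0351498 ]), 'grip_width': 0.08710251865177755}
side {'fx': 447.72072807945415, 'fy': 447.72072807945415, 'cx': 315.8700049921413, 'cy': 238.79028208714445, 'extrinsics': array([[ 9.23328280e-01, -2.95022015e-01,  2.45818831e-01,
         2.54461647e-01],
       [-3.84011004e-01, -7.10458449e-01,  5.89732432e-01,
        -4.60153762e-01],
       [ 6.60015276e-04, -6.38913769e-01, -7.69278078e-01,
         8.76839113e-01],
       [ 0.00000000e+00, 
[... 178 characters left out ...]
s': array([[-0.01727547, -0.98073949,  0.1945549 ,  0.25149291],
       [-0.99975355,  0.01965707,  0.01031715,  0.15830078],
       [-0.01394282, -0.19432871, -0.98083737,  1.32220449],
       [ 0.        ,  0.        ,  0.        ,  1.        ]])}
{'fx': 382.512085767447, 'fy': 382.512085767447, 'cx': 313.8553615137473, 'cy': 232.20812277044718, 'mount': array([[ 9.99998763e-01,  8.81747773e-04,  1.30265995e-03,
         1.18326651e-05],
       [-1.04199179e-03, -2.49069265e-01,  9.68485114e-01,
        -1.37699587e-01],
       [ 1.17841215e-03, -9.68485273e-01, -2.49068038e-01,
         6.86535615e-02],
       [ 0.00000000e+00,  0.00000000e+00,  0.00000000e+00,
         1.00000000e+00]])}
```

View pics/side0.png

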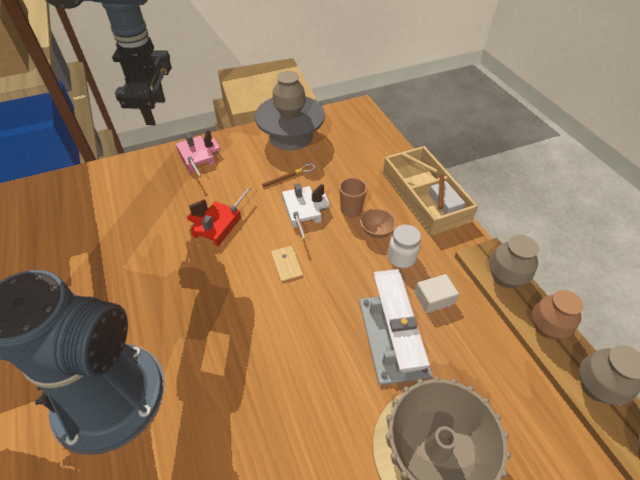

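View pics/top0.png

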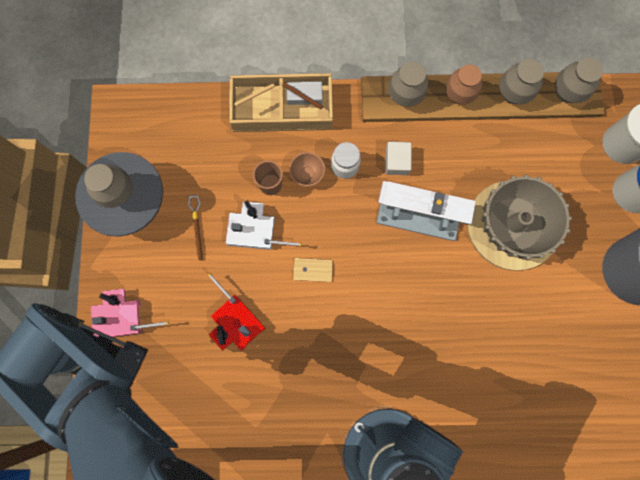

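Run:
```python
from scipy.spatial.transform import Rotation as R
print(R.from_quat([ 0.59254024,  0.38563321, -0.38702252, -0.59194312]).as_matrix().round(3))
```

```text
[[ 0.403 -0.001 -0.915]
 [ 0.915 -0.002  0.403]
 [-0.002 -1.     0.   ]]
```

Run:
```python
import cv2
a=cv2.imread("pics/top0.png");
cv2.imwrite("pics/topA.png",cv2.resize(a[190:265,210:330],None,fx=6.5,fy=6.5,interpolation=cv2.INTER_CUBIC))
cv2.imwrite("pics/topB.png",cv2.resize(a[170:250,365:485],None,fx=6.5,fy=6.5,interpolation=cv2.INTER_CUBIC))
```

```text
(no output)
```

View pics/topA.png

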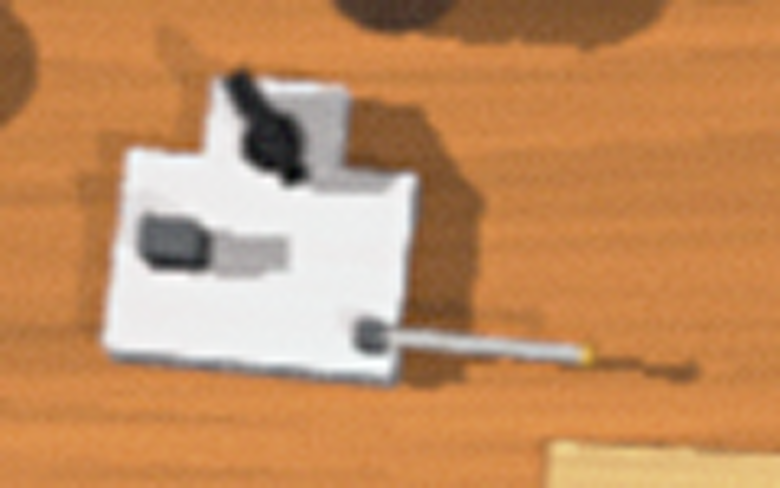

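View pics/topB.png

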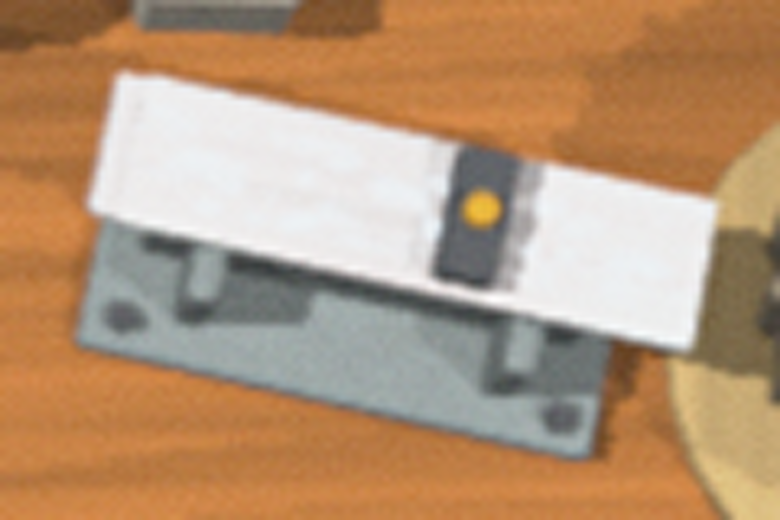

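```bash
cat > h.py <<'E'
import numpy as np, cv2
from scipy.spatial.transform import Rotation as R
from rig import robot
def cam(name,obs=None):
    p=robot.camera_params(name)
    if name=="wrist":
        T=np.eye(4);T[:3,:3]=R.from_quat(obs["tool_rot"]).as_matrix();T[:3,3]=obs["position"]
        E=T@p["mount"]
    else: E=p["extrinsics"]
    return p["fx"],p["fy"],p["cx"],p["cy"],E
def ray(c,u,v,z):
    fx,fy,cx,cy,E=c
    d=E[:3,:3]@np.array([(u-cx)/fx,(v-cy)/fy,1.]);o=E[:3,3]
    return o+d*(z-o[2])/d[2]
def proj(c,P):
    fx,fy,cx,cy,E=c
    q=E[:3,:3].T@(np.asarray(P)-E[:3,3]);return np.array([fx*q[0]/q[2]+cx,fy*q[1]/q[2]+cy])
def snap(name,fn):
    o=robot.get_obs();im=robot.camera(name);cv2.imwrite("pics/"+fn,im[:,:,::-1]);np.save("pics/"+fn+".npy",dict(o),allow_pickle=True);return o,im
def load(fn):
    return np.load("pics/"+fn+".npy",allow_pickle=True).item()
def totool(obs,v):  # world vector -> tool axes
    return R.from_quat(obs["tool_rot"]).inv().apply(v)
E
python3 - <<'E'
from h import *
c=cam("top")
print("carr")
for u,v in [(127,150),(417,175),(397,382),(103,350)]:
    print(ray(c,210+u/6.5-.5+.08,190+v/6.5-.42,0.0295).round(4))
for n,(u,v),z in [("tip",(587,355),.0395),("bossctr",(175,240),.0615),("knob",(270,135),.0675)]:
    print(n,ray(c,210+u/6.5-.42,190+v/6.5-.42,z).round(4))
print("rail")
for u,v in [(118,72),(717,200),(692,350),(92,210)]:
    print(ray(c,365+u/6.5-.42,170+v/6.5-.42,.095).round(4))
for u,v in [(455,150),(437,275)]:
    print("stop",ray(c,365+u/6.5-.42,170+v/6.5-.42,.109).round(4))
E
```

```text
carr
[0.5801 0.3723 0.0295]
[0.568  0.2614 0.0295]
[0.4879 0.2693 0.0295]
[0.5024 0.3805 0.0295]
tip [0.495  0.1973 0.0395]
bossctr [0.5372 0.3488 0.0615]
knob [0.5751 0.3129 0.0675]
rail
[ 0.6342 -0.0035  0.095 ]
[ 0.5812 -0.2178  0.095 ]
[ 0.5258 -0.2046  0.095 ]
[0.5823 0.0082 0.095 ]
stop [ 0.598  -0.1212  0.109 ]
stop [ 0.5519 -0.112   0.109 ]
```

Call:
{"name": "carry_out", "arguments": {
  "moves": [
    [0.5, -8.65, 4.7, -35.1, 0, 1.274, 0],
    [0.5, -8.65, 4.7, -35.1, 0, 1.274, 0],
    [0.5, -8.65, 4.7, -35.1, 0, 1.274, 0],
    [0.5, -8.65, 4.7, -35.1, 0, 1.274, 0],
    [0.5, -8.65, 4.7, -35.1, 0, 1.274, 0],
    [0.5, -8.65, 4.7, -35.1, 0, 1.274, 0],
    [0.5, -8.65, 4.7, -35.1, 0, 1.274, 0],
    [0.5, -8.65, 4.7, -35.1, 0, 1.274, 0],
    [0.5, -8.65, 4.7, -35.1, 0, 1.274, 0],
    [0.5, -8.65, 4.7, -35.1, 0, 1.274, 0],
    [0.5, -8.65, 4.7, -35.1, 0, 1.274, 0],
    [0.5, -8.65, 4.7, -35.1, 0, 1.274, 0]
  ]
}}

```text
time: 1.3
position: [0.5376, 0.3518, 0.2005]
tool_rot: [0.706, -0.041, 0.041, -0.706]
ft_force: [-0.3, 0.5, -0.3]
grip_width: 0.0433
```

Run:
```python
from h import *
o,im=snap("wrist","w1.png");print(o["time"],o["position"],R.from_quat(o["tool_rot"]).as_matrix().round(4),o["q"].round(3),o["ft_force"],o["moment"])
```

```text
1.3 [0.53756015 0.35181762 0.20045912] [[ 9.933e-01 -4.000e-04  1.157e-01]
 [-1.157e-01 -2.000e-04  9.933e-01]
 [-4.000e-04 -1.000e+00 -2.000e-04]] [0.406 0.604 1.431 0.    1.107 0.522] [-0.30228149  0.45464156 -0.28090888] [-0.06440897  0.02979234  0.04464612]
```

View pics/w1.png

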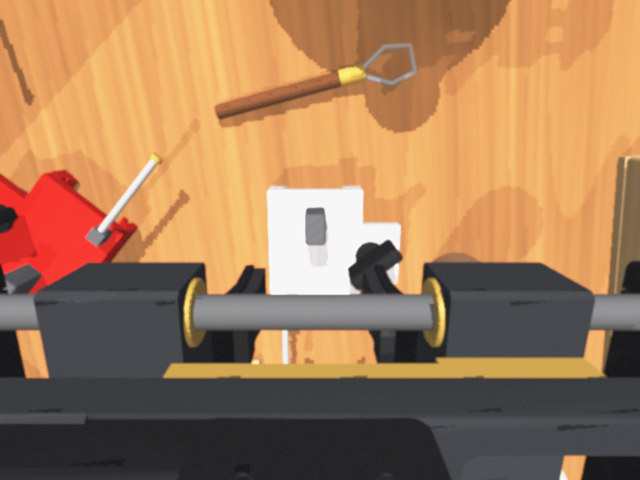

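Run:
```python
import cv2
a=cv2.imread("pics/w1.png");
cv2.imwrite("pics/w1c.png",cv2.resize(a[175:305,250:415],None,fx=4.6,fy=4.6,interpolation=cv2.INTER_CUBIC))
from h import *
o=load("w1.png");c=cam("wrist",o)
g=cv2.cvtColor(a,cv2.COLOR_BGR2HSV)
m=(g[...,1]<45)&(g[...,2]>190)
for v in range(195,265,10):
    xs=np.where(m[v,255:370])[0]+255; print(v,xs.min(),xs.max())
for u in range(275,360,15):
    ys=np.where(m[180:230,u])[0]+180;print(u,ys.min())
```

```text
195 267 362
205 267 362
215 268 362
225 268 369
235 268 369
245 269 360
255 269 354
275 187
290 189
305 189
320 189
335 189
350 186
```

View pics/w1c.png

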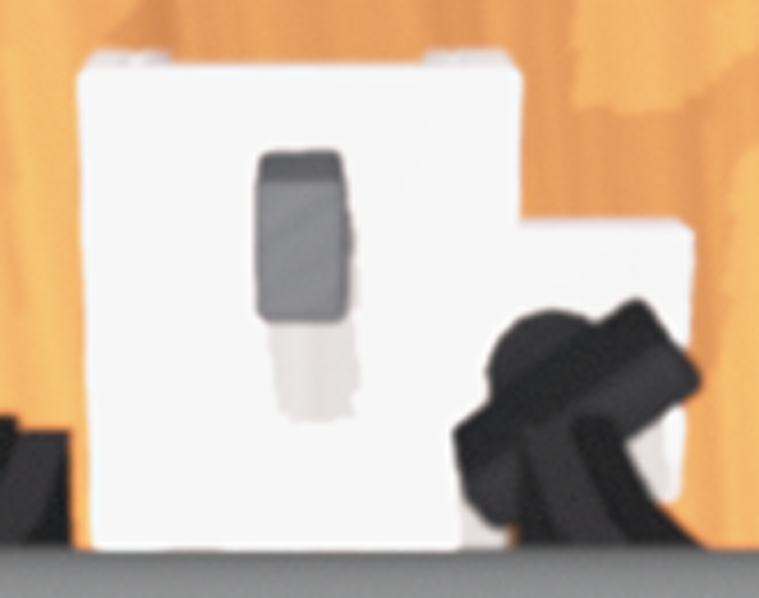

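Run:
```python
from h import *
o=load("w1.png");c=cam("wrist",o)
Rt=R.from_quat(o["tool_rot"]).as_matrix()
def t(u,v,z):
    p=ray(c,u,v,z); return p.round(4),(Rt.T@(p-o["position"])).round(4)
for u,v in [(266.7,195),(268.7,255),(362.8,195),(363,215)]: print("edge",*t(u,v,.0295))
for u,v in [(268,189),(362,189),(401,225)]: print("backcorner",*t(u,v,.0295))
for x,y in [(257,182),(343,182),(345,320),(258,320)]: print("boss",*t(250+x/4.6-.4,175+y/4.6-.4,.0615))
# knob bar top corners
for x,y in [(638,300),(697,378),(517,480),(456,432)]: print("knob",*t(250+x/4.6-.4,175+y/4.6-.4,.0675))
```

```text
edge [0.5011 0.3764 0.0295] [-0.039   0.171   0.0202]
edge [0.4954 0.3256 0.0295] [-0.0388  0.171  -0.0309]
edge [0.5787 0.3674 0.0295] [0.0391 0.1709 0.0203]
edge [0.5775 0.3508 0.0295] [0.0398 0.1709 0.0037]
backcorner [0.5029 0.3811 0.0295] [-0.0378  0.171   0.0251]
backcorner [0.5784 0.3724 0.0295] [0.0383 0.1709 0.0252]
backcorner [0.6081 0.3388 0.0295] [ 0.0716  0.1709 -0.0047]
boss [0.5319 0.3634 0.0615] [-0.0069  0.139   0.0109]
boss [0.5456 0.3619 0.0615] [0.0069 0.139  0.0109]
boss [0.5435 0.3389 0.0615] [ 0.0074  0.139  -0.0121]
boss [0.5293 0.3406 0.0615] [-0.0068  0.139  -0.0121]
knob [0.5903 0.3386 0.0675] [ 0.054   0.1329 -0.007 ]
knob [0.5989 0.3245 0.0675] [ 0.0641  0.1329 -0.0201]
knob [0.5685 0.3103 0.0675] [ 0.0356  0.133  -0.0376]
knob [0.5594 0.3198 0.0675] [ 0.0254  0.133  -0.0293]
```

Call:
{"name": "carry_out", "arguments": {
  "moves": [
    [0.4, 0, 4, 0, 0, 0, 0],
    [0.4, 0, 8, -0.05, 0, 0, 0],
    [0.4, 0, 11, -0.05, 0, 0, 0],
    [0.4, 0, 13, -0.05, 0, 0, 0],
    [0.4, 0, 14.25, -0.05, 0, 0, 0],
    [0.4, 0, 14.25, -0.05, 0, 0, 0],
    [0, 0, 14.25, -0.05, 0, 0, 0],
    [0, 0, 14.25, -0.05, 0, 0, 0],
    [0, 0, 14.25, -0.05, 0, 0, 0],
    [0, 0, 14.25, -0.05, 0, 0, 0],
    [0, 0, 14.25, -0.05, 0, 0, 0]
  ],
  "force": 40
}}

```text
time: 2.45
position: [0.5386, 0.3512, 0.0592]
tool_rot: [-0.706, 0.041, -0.042, 0.706]
ft_force: [-0.5, -0.4, 6.2]
grip_width: 0.0159
```

Run:
```python
from h import *
o=robot.get_obs();print(o["time"],o["position"],o["ft_force"],o["moment"],o["grip_width"],R.from_quat(o["tool_rot"]).as_matrix().round(4))
```

```text
2.45 [0.53856102 0.35116887 0.05919738] [-0.53743573 -0.35243809  6.23079102] [-0.01759502  0.25970877  0.04024648] 0.015884023252092497 [[ 9.930e-01  1.300e-03  1.177e-01]
 [-1.177e-01  7.000e-04  9.931e-01]
 [ 1.200e-03 -1.000e+00  9.000e-04]]
```

Call:
{"name": "carry_out", "arguments": {
  "moves": [
    [0, 0, -1, 0, 0, 0, 0],
    [0, 0, -4, 0, 0, 0, 0],
    [0, 0, -8, 0, 0, 0, 0],
    [0, 0, -12, 0, 0, 0, 0],
    [0, 0, -16, 0, 0, 0, 0],
    [0, 0, -19, 0, 0, 0, 0],
    [0, 0, -19, 0, 0, 0, 0],
    [0, 0, -19, 0, 0, 0, 0]
  ]
}}

```text
time: 3.25
position: [0.5373, 0.3505, 0.2472]
tool_rot: [0.706, -0.042, 0.041, -0.706]
ft_force: [-0.6, -0.4, -5.2]
grip_width: 0.0157
```

Run:
```python
from h import *
o,im=snap("wrist","w2.png");print(o["time"],o["position"],o["ft_force"],o["moment"],o["grip_width"],R.from_quat(o["tool_rot"]).as_matrix().round(4))
snap("side","s2.png")
c=cam("top")
for n,(u,v),z in [("jar",(346,153),.085),("block",(398,150),.045)]: print(n,ray(c,u,v,z))
a=cv2.imread("pics/s2.png")
cv2.imwrite("pics/s2c.png",cv2.resize(a[60:260,150:400],None,fx=3,fy=3,interpolation=cv2.INTER_CUBIC))
```

```text
3.25 [0.53730557 0.35048159 0.24718407] [-0.56131777 -0.39887023 -5.16873059] [ 0.04638434  0.11809206 -0.02516703] 0.015716646095512356 [[ 9.930e-01 -1.400e-03  1.179e-01]
 [-1.179e-01 -5.000e-04  9.930e-01]
 [-1.400e-03 -1.000e+00 -7.000e-04]]
jar [0.70905543 0.08102859 0.085     ]
block [ 0.72883087 -0.05165697  0.045     ]
```

View pics/w2.png

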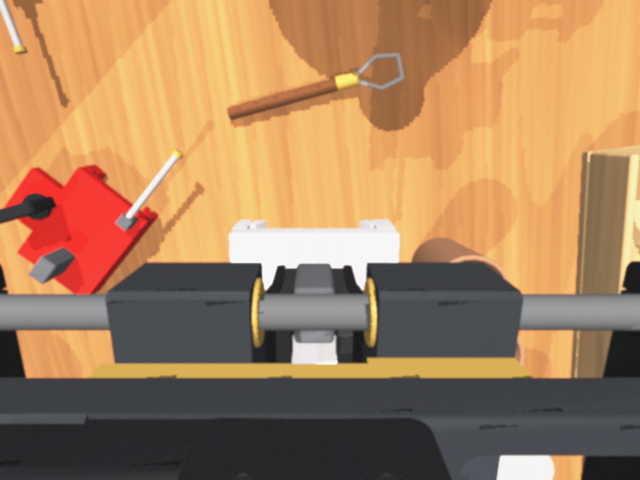

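View pics/s2c.png

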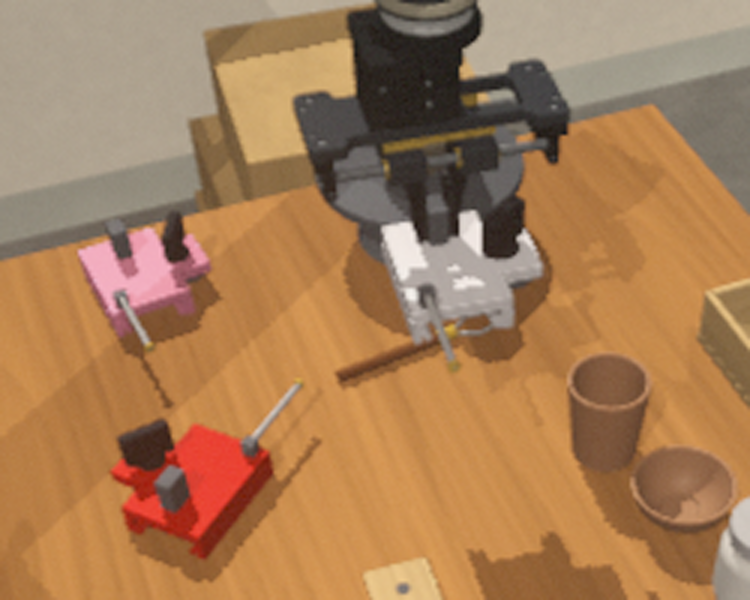

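Run:
```python
import cv2
from h import *
a=cv2.imread("pics/w2.png")
cv2.imwrite("pics/w2c.png",cv2.resize(a[210:370,220:410],None,fx=4,fy=4,interpolation=cv2.INTER_CUBIC))
p=robot.camera_params("wrist");M=np.linalg.inv(p["mount"])
def pt(P):
    q=M@np.array([*P,1]);return np.array([p["fx"]*q[0]/q[2]+p["cx"],p["fy"]*q[1]/q[2]+p["cy"]]).round(1)
for n,P in [("backL",(-.039,.0297,.025)),("backR",(.039,.0297,.025)),("lipbotL",(-.039,.0592,.025)),("lipbotR",(.039,.0592,.025)),("ceil",(0,.0417,.025)),("lipin",(.024,.0592,.025)),("lipinL",(-.024,.0592,.025)),("bossback",(0,-.0023,.012)),("tip",(.0,.0297,-.16))]: print(n,pt(P))
```

```text
backL [229.5 232.3]
backR [402.2 232.4]
lipbotL [241.4 218.4]
lipbotR [389.5 218.5]
ceil [315.7 226.2]
lipin [361.1 218.5]
lipinL [269.9 218.4]
bossback [316.3 286.5]
tip [315.1 546.1]
```

View pics/w2c.png

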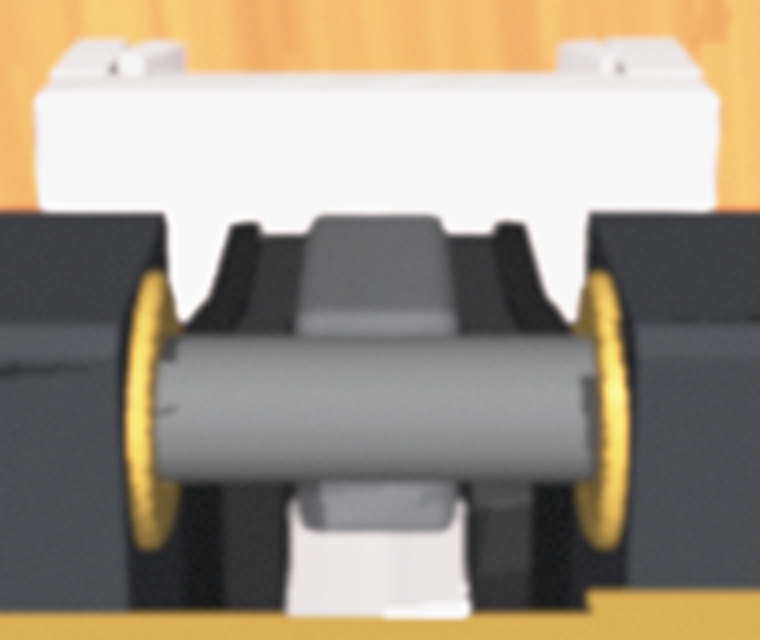

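Call:
{"name": "carry_out", "arguments": {
  "moves": [
    [0, 0.4, -0.3, -2, 0, 0.01, 0],
    [0, 1.2, -0.3, -6, 0, 0.03, 0],
    [0, 2, -0.3, -10, 0, 0.05, 0],
    [0, 2.9, -0.3, -14, 0, 0.06, 0],
    [0, 3.8, -0.3, -18, 0, 0.07, 0],
    [0, 4.6, -0.3, -22, 0, 0.08, 0],
    [0, 5.5, -0.3, -26, 0, 0.09, 0],
    [0, 6.3, -0.3, -30, 0, 0.1, 0],
    [0, 7.2, -0.3, -34, 0, 0.11, 0],
    [0, 8, -0.3, -38, 0, 0.12, 0],
    [0, 8.8, -0.3, -42, 0, 0.13, 0],
    [0, 9.4, -0.3, -44.8, 0, 0.1327, 0],
    [0, 9.57, -0.3, -45.62, 0, 0.1327, 0],
    [0, 9.57, -0.3, -45.62, 0, 0.1327, 0],
    [0, 9.57, -0.3, -45.62, 0, 0.1327, 0],
    [0, 9.57, -0.3, -45.62, 0, 0.1327, 0]
  ]
}}

```text
time: 4.95
position: [0.5788, -0.1116, 0.2503]
tool_rot: [-0.701, 0.089, -0.087, 0.702]
ft_force: [-0.7, 0.3, -4.4]
grip_width: 0.0155
```

Run:
```python
from h import *
o,im=snap("wrist","w3.png");print(o["time"],o["position"],o["ft_force"],o["moment"],o["grip_width"],R.from_quat(o["tool_rot"]).as_matrix().round(4),o["q"])
```

```text
4.95 [ 0.57882341 -0.11163233  0.25026722] [-0.74738369  0.25230929 -4.41072799] [0.05739248 0.07486964 0.03606684] 0.01546751536713014 [[ 9.691e-01 -2.000e-03  2.465e-01]
 [-2.465e-01  1.400e-03  9.691e-01]
 [-2.300e-03 -1.000e+00  9.000e-04]] [-3.80224087e-01  4.77189763e-01  1.51967243e+00  6.18699753e-04
  1.14711838e+00 -1.31384758e-01]
```

View pics/w3.png

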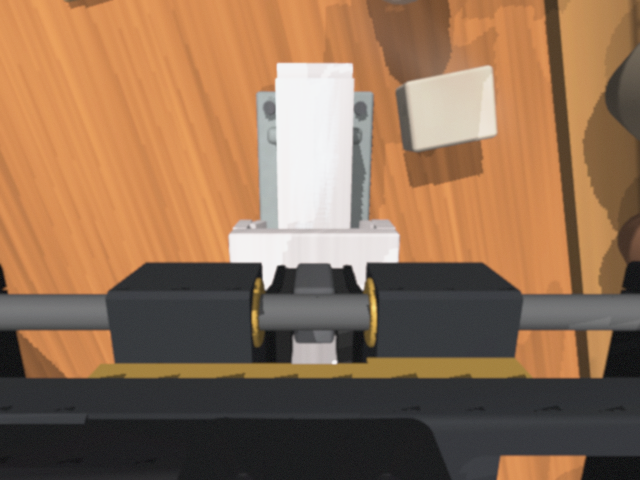

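```bash
cat > rail.py <<'E'
from h import *
import sys
def sub(row,lo,hi,sign):
    g=np.gradient(cv2.GaussianBlur(row.reshape(1,-1).astype(np.float32),(5,1),0)[0])*sign
    i=lo+np.argmax(g[lo:hi]); 
    a,b,c=g[i-1],g[i],g[i+1]; return i+0.5*(a-c)/(a-2*b+c)
def rail(fn,vs,L,Rr,zr=.095):
    o=load(fn);c=cam("wrist",o);a=cv2.imread("pics/"+fn)[:,:,0].astype(float) # blue channel
    Rt=R.from_quat(o["tool_rot"]).as_matrix()
    out=[]
    for v in vs:
        l=sub(a[v],*L,1);r=sub(a[v],*Rr,-1)
        P=[Rt.T@(ray(c,u,v,zr)-o["position"]) for u in(l,r)]
        W=[ray(c,u,v,zr) for u in(l,r)]
        out.append([v,l,r,*(1e3*P[0][[0,2]]),*(1e3*P[1][[0,2]]),1e3*(P[0][0]+P[1][0])/2,1e3*(P[1][0]-P[0][0])])
    return np.array(out),o
if __name__=="__main__":
    np.set_printoptions(suppress=True,precision=2,linewidth=150)
    r,o=rail("w3.png",range(68,225,8),(268,290),(340,362));print(r)
    # mouth end
    a=cv2.imread("pics/w3.png")[:,:,0].astype(float);c=cam("wrist",o);Rt=R.from_quat(o["tool_rot"]).as_matrix()
    for u in (290,300,310,320,330,340):
        v=sub(a[:,u],50,75,1);print(u,v,1e3*(Rt.T@(ray(c,u,v,.095)-o["position"])),ray(c,u,v,.095))
    p=np.polyfit(r[2:,4],r[2:,7],1);print(p)
E
python3 rail.py
python3 -c "
import cv2
a=cv2.imread('pics/w3.png');cv2.imwrite('pics/w3c.png',cv2.resize(a[50:245,220:410],None,fx=3,fy=3,interpolation=cv2.INTER_CUBIC))"
```

```text
[[ 68.   276.08 352.62 -27.79 113.64  26.75 113.7   -0.52  54.55]
 [ 76.   276.46 352.11 -27.65 108.32  26.52 108.37  -0.56  54.18]
 [ 84.   274.63 353.79 -29.09 102.93  27.87 102.99  -0.61  56.96]
 [ 92.   274.94 353.34 -28.99  97.5   27.69  97.56  -0.65  56.68]
 [100.   274.84 353.14 -29.2   92.01  27.69  92.07  -0.75  56.89]
 [108.   275.21 353.04 -29.06  86.47  27.77  86.53  -0.65  56.83]
 [116.   275.3  354.12 -29.13  80.87  28.71  80.94  -0.21  57.84]
 [124.   275.45 352.62 -29.15  75.22  27.76  75.29  -0.7   56.91]
 [132.   275.78 352.39 -29.04  69.52  27.74  69.58  -0.65  56.78]
 [140.   275.96 352.25 -29.04  63.75  27.78  63.82  -0.63  56.81]
 [148.   276.36 351.91 -28.87  57.93  27.67  58.    -0.6   56.55]
 [156.   276.17 351.7  -29.15  52.05  27.67  52.12  -0.74  56.82]
 [164.   276.38 351.44 -29.13  46.11  27.63  46.18  -0.75  56.76]
 [172.   276.51 351.32 -29.17  40.11  27.69  40.18  -0.74  56.86]
 [180.   276.8  351.18 -29.09  34.04  27.73  34.11  -0.68  56.82]
 [188.   276.99 350.91 -29.08  27.92  27.68  27.99  -0.7   56.76]
 [196.   277.02 350.64 -29.2   21.73  27.63  21.8   -0.79  56.82]
 [204.   277.32 350.37 -29.11  15.47  27.57  15.55  -0.77  56.68]
 [212.   277.58 350.28 -29.04   9.15  27.65   9.23  -0.69  56.69]
 [220.   277.63 350.14 -29.14   2.77  27.7    2.84  -0.72  56.84]]
290 62.32129964232445 [-17.82 155.41 117.41] [0.59 0.01 0.09]
300 62.34200742840767 [-10.72 155.39 117.4 ] [0.6  0.01 0.09]
310 62.50235295295715 [ -3.62 155.38 117.3 ] [0.6  0.   0.09]
320 62.5118764936924 [  3.49 155.36 117.3 ] [0.61 0.   0.09]
330 62.5512820482254 [ 10.59 155.35 117.29] [ 0.62 -0.    0.09]
340 62.7135728597641 [ 17.7  155.33 117.19] [ 0.62 -0.    0.09]
[ 0.   -0.76]
```

View pics/w3c.png

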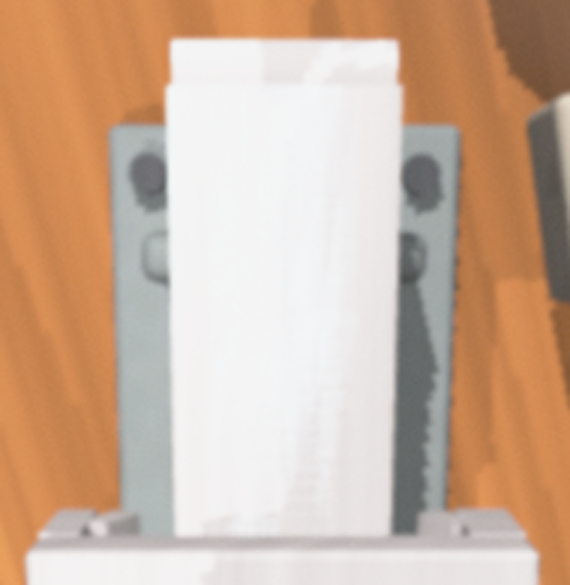

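Run:
```python
import cv2
a=cv2.imread("pics/top0.png")
cv2.imwrite("pics/jar.png",cv2.resize(a[130:215,320:420],None,fx=7,fy=7,interpolation=cv2.INTER_CUBIC))
b=cv2.imread("pics/s2.png")
cv2.imwrite("pics/car.png",cv2.resize(b[125:180,270:340],None,fx=10,fy=10,interpolation=cv2.INTER_CUBIC))
```

```text
(no output)
```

View pics/jar.png

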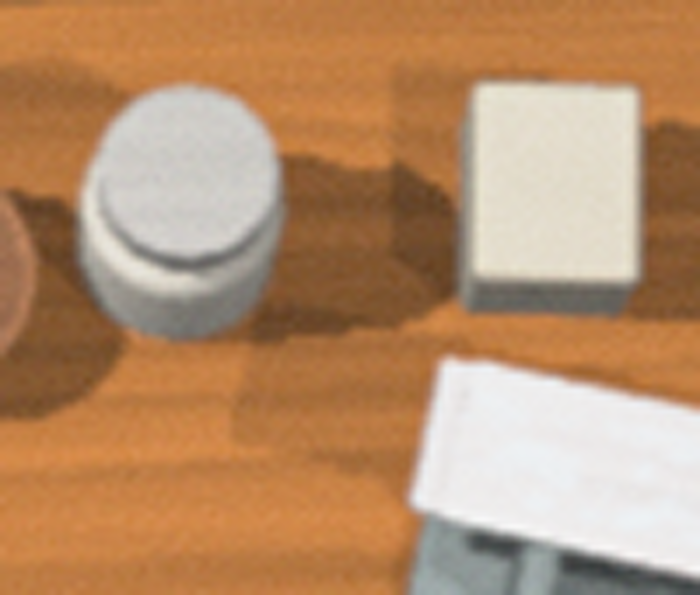

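View pics/car.png

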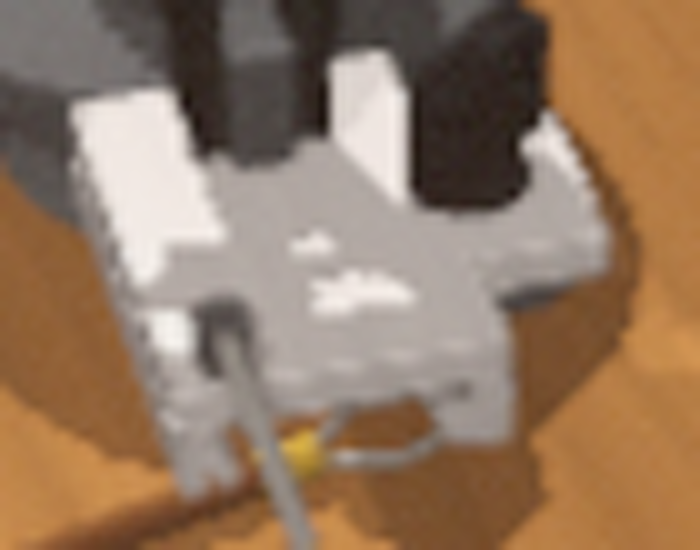

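Call:
{"name": "carry_out", "arguments": {
  "moves": [
    [0, 0, 0, 2, 0, 0, 0],
    [0, 0, 0, 6, 0, 0, 0],
    [0, 0, 0, 10, 0, 0, 0],
    [0, 0, 0, 14, 0, 0, 0],
    [0, 0, 0, 18, 0, 0, 0],
    [0, 0, 0, 20.5, 0, 0, 0],
    [0, 0, 1.5, 21.4, 0, 0, 0],
    [0, 0, 4, 21.4, 0, 0, 0],
    [0, 0, 7, 21.4, 0, 0, 0],
    [0, 0, 9, 21.4, 0, 0, 0],
    [0, 0, 10, 21.4, 0, 0, 0],
    [0, 0, 10, 21.4, 0, 0, 0],
    [0, 0, 10, 21.4, 0, 0, 0]
  ]
}}

```text
time: 6.3
position: [0.6331, 0.0937, 0.1515]
tool_rot: [0.702, -0.088, 0.089, -0.702]
ft_force: [-0.2, -0.1, -4.4]
grip_width: 0.0158
```

Run:
```python
from h import *
o,im=snap("side","s4.png");print(o["time"],o["position"],o["ft_force"],o["moment"],o["grip_width"],R.from_quat(o["tool_rot"]).as_matrix().round(4),o["q"])
a=cv2.imread("pics/s4.png")
cv2.imwrite("pics/s4c.png",cv2.resize(a[200:400,310:460],None,fx=3.9,fy=3,interpolation=cv2.INTER_CUBIC))
snap("top","t4.png")
a=cv2.imread("pics/t4.png")
cv2.imwrite("pics/t4c.png",cv2.resize(a[140:260,320:480],None,fx=4.9,fy=4.9,interpolation=cv2.INTER_CUBIC))
```

```text
6.3 [0.6330903  0.09373647 0.15153364] [-0.16931418 -0.07003562 -4.37666299] [ 0.02598317 -0.0061598   0.03821442] 0.015806137997630566 [[ 9.687e-01  1.200e-03  2.481e-01]
 [-2.481e-01 -2.000e-04  9.687e-01]
 [ 1.200e-03 -1.000e+00  1.000e-04]] [-2.72590158e-02  6.60503516e-01  1.47695703e+00 -1.82180117e-04
  1.00295881e+00  2.23521301e-01]
```

View pics/s4c.png

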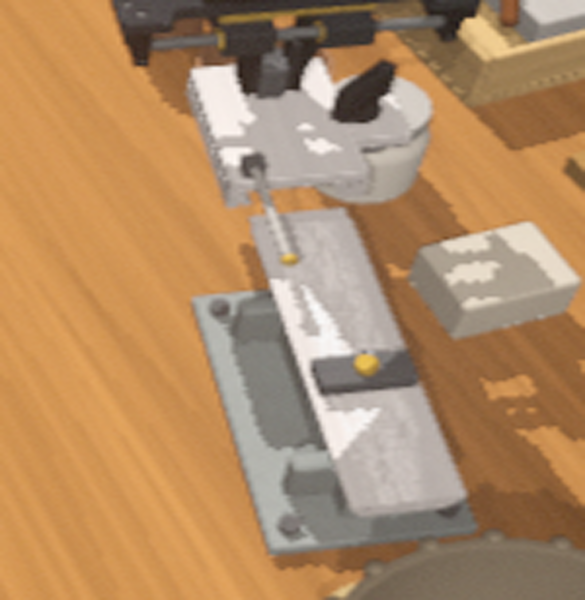

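View pics/t4c.png

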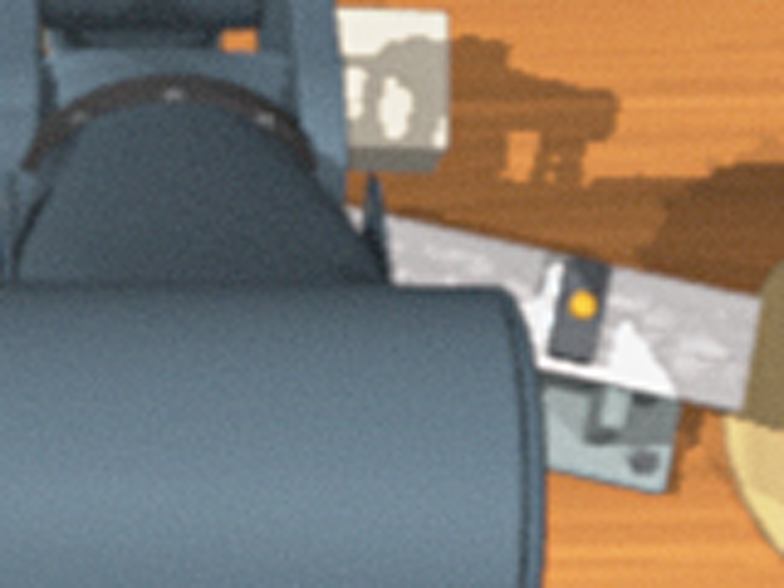

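Call:
{"name": "carry_out", "arguments": {
  "moves": [
    [0, 0, 0, 0, 0, 0, 0]
  ]
}}

```text
time: 6.5
position: [0.6334, 0.0938, 0.1525]
tool_rot: [-0.701, 0.087, -0.089, 0.702]
ft_force: [-0.4, -0.2, -4.5]
grip_width: 0.0157
```

Run:
```python
from h import *
for i in range(4):
    o,im=snap("wrist",f"w5_{i}.png")
    M=R.from_quat(o["tool_rot"]).as_matrix();print(o["time"],o["position"].round(5),M[:,0].round(4),M[2,2].round(4),o["ft_force"].round(2),o["q"].round(4),o["joint_velocities"].round(3))
```

```text
6.5 [0.63344 0.09379 0.15247] [ 0.9687 -0.2482  0.0027] 0.0006 [-0.43 -0.16 -4.49] [-2.7200e-02  6.5920e-01  1.4766e+00 -1.0000e-04  1.0031e+00  2.2360e-01] [ 0.001  0.003  0.004 -0.    -0.002 -0.   ]
6.55 [0.63328 0.09383 0.1523 ] [ 0.9687 -0.2481  0.0023] 0.0005 [-0.51  0.88 -3.63] [-0.0272  0.6594  1.4768 -0.      1.0031  0.2236] [ 0.002  0.005  0.005 -0.002  0.001  0.002]
6.6 [0.63309 0.09384 0.15209] [ 0.9687 -0.2481  0.0018] 0.0004 [-0.7   0.38 -4.4 ] [-0.0272  0.6596  1.4771 -0.      1.0031  0.2236] [-0.     0.005  0.005 -0.001  0.001 -0.001]
6.65 [0.63296 0.09385 0.15188] [ 0.9687 -0.2481  0.0014] 0.0003 [-0.17 -0.37 -4.9 ] [-0.0271  0.6598  1.4773 -0.      1.003   0.2235] [-0.001  0.004  0.004  0.001 -0.002  0.   ]
```

View pics/w5_0.png

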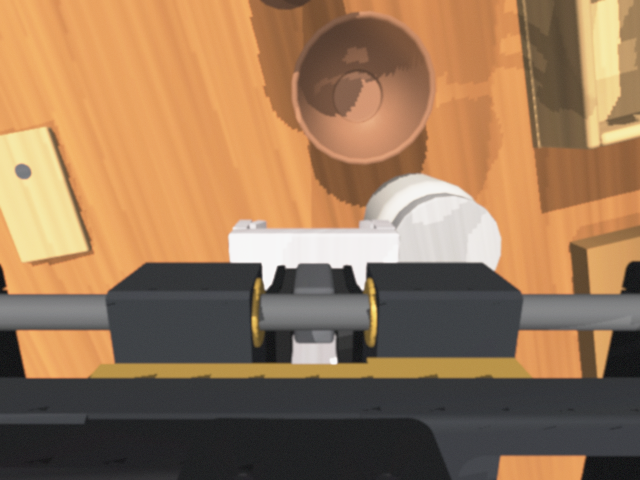

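Call:
{"name": "carry_out", "arguments": {
  "moves": [
    [0, -0.1, 0.3, 0, 0, 0, 0],
    [0, -0.18, 0.8, 0, 0, -0.0015, 0],
    [0, -0.18, 1.2, 0, 0, -0.0015, 0],
    [0, -0.18, 1.45, 0, 0, -0.0015, 0],
    [0, -0.18, 1.45, 0, 0, -0.0015, 0],
    [0, -0.18, 1.45, 0, 0, -0.0015, 0],
    [0, -0.18, 1.45, 0, 0, -0.0015, 0]
  ]
}}

```text
time: 7.4
position: [0.6306, 0.0943, 0.137]
tool_rot: [0.702, -0.088, 0.088, -0.702]
ft_force: [-3.1, 0.1, 2.3]
grip_width: 0.0155
```

```bash
cat >> h.py <<'E'
P0=np.array([.57882,-.11163]);TX=np.array([.9691,-.2465]);TZ=np.array([.2465,.9691])
def rel(o):
    d=o["position"][:2]-P0; M=R.from_quat(o["tool_rot"]).as_matrix()
    Ft=M.T@o["ft_force"];Mt=M.T@o["moment"]
    print("t %.2f lat %.2fmm frontgap2mouth %.1f z %.2f yawerr %.4f roll %.4f pitch %.4f Ftool %s Mtool %s grip %.4f"%(o["time"],1e3*d@TX,1e3*(d@TZ)-85-117.3,1e3*(o["position"][2]-.0592-.0775),np.arctan2(M[1,0],M[0,0])-np.arctan2(-.2465,.9691),M[2,0],M[2,2],Ft.round(2),Mt.round(3),o["grip_width"]))
E
python3 - <<'E'
from h import *
o,im=snap("side","s6.png");rel(o)
a=cv2.imread("pics/s6.png")
cv2.imwrite("pics/s6c.png",cv2.resize(a[210:300,340:430],None,fx=6.5,fy=6.5,interpolation=cv2.INTER_CUBIC))
for i in range(2):
    robot.camera("side");rel(robot.get_obs())
E
```

```text
t 7.40 lat -0.55mm frontgap2mouth 10.1 z 0.28 yawerr -0.0002 roll -0.0002 pitch -0.0001 Ftool [-3.05 -2.28 -0.66] Mtool [-0.223  0.081  0.32 ] grip 0.0155
t 7.50 lat -0.53mm frontgap2mouth 10.1 z 0.25 yawerr -0.0001 roll -0.0001 pitch -0.0001 Ftool [-3.57 -3.92 -1.35] Mtool [-0.201  0.094  0.328] grip 0.0154
t 7.55 lat -0.54mm frontgap2mouth 10.1 z 0.22 yawerr -0.0002 roll -0.0002 pitch -0.0000 Ftool [-3.42 -2.49 -0.94] Mtool [-0.199  0.129  0.387] grip 0.0161
```

View pics/s6c.png

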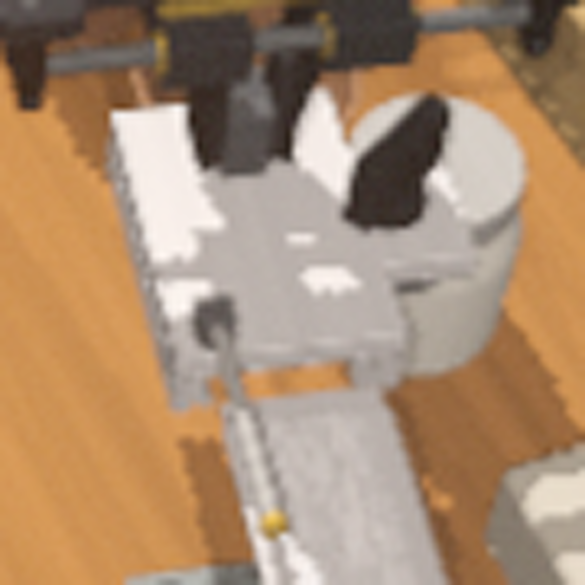

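Call:
{"name": "carry_out", "arguments": {
  "moves": [
    [0, 0, -0.5, 0, 0, 0, 0],
    [0, 0, -1, -0.2, 0, 0, 0],
    [0, 0, -1, -0.7, 0, 0, 0],
    [0, 0, -1, -0.7, 0, 0, 0],
    [0, 0, -1, -0.7, 0, 0, 0]
  ]
}}

```text
time: 8.05
position: [0.629, 0.0872, 0.1462]
tool_rot: [-0.702, 0.088, -0.088, 0.702]
ft_force: [0.5, 0.3, -3.5]
grip_width: 0.016
```

Run:
```python
from h import *
o,im=snap("wrist","w7.png");rel(o)
o,im=snap("side","s7.png");rel(o)
a=cv2.imread("pics/s7.png")
cv2.imwrite("pics/s7c.png",cv2.resize(a[210:300,340:430],None,fx=6.5,fy=6.5,interpolation=cv2.INTER_CUBIC))
```

```text
t 8.05 lat -0.41mm frontgap2mouth 2.8 z 9.49 yawerr -0.0008 roll -0.0005 pitch -0.0000 Ftool [0.37 3.55 0.42] Mtool [ 0.074 -0.022  0.104] grip 0.0160
t 8.10 lat -0.46mm frontgap2mouth 2.9 z 9.49 yawerr -0.0006 roll -0.0006 pitch 0.0000 Ftool [-0.51  4.82  0.14] Mtool [ 0.005 -0.046  0.076] grip 0.0160
```

View pics/s7c.png

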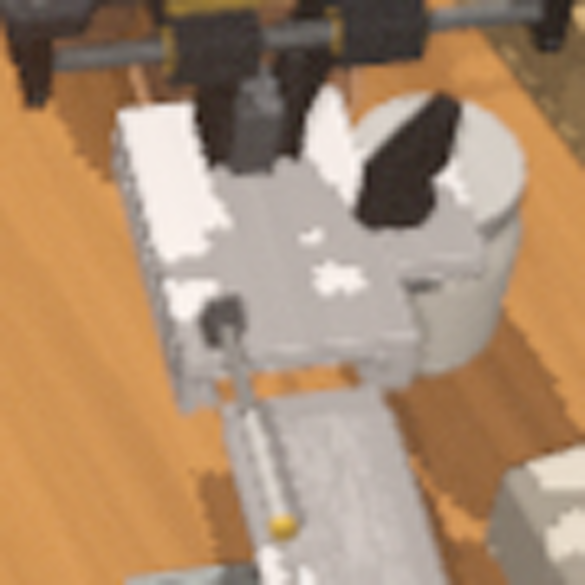

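View pics/w7.png

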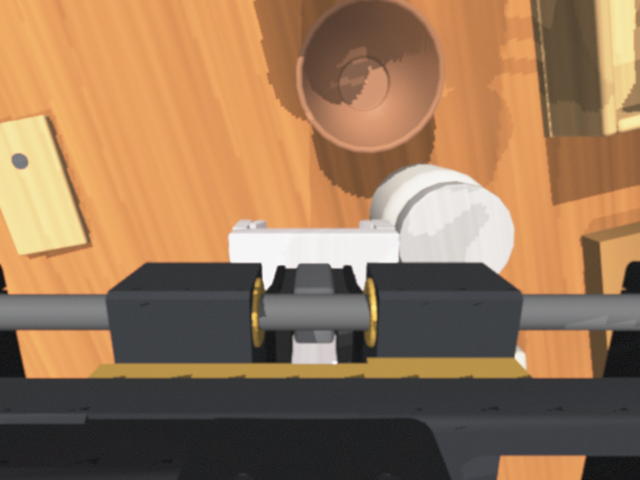

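Run:
```python
from h import *
o=load("w7.png");c=cam("wrist",o);M=R.from_quat(o["tool_rot"]).as_matrix()
for u,v in [(456,183),(398,240),(514,240),(456,240)]:
    p=ray(c,u,v,.085);t=M.T@(p-o["position"]);print(p.round(4),"carriage frame x,y mm",(-30-1e3*t[2]).round(1),(1e3*t[0]).round(1))
```

```text
[0.7103 0.1112 0.085 ] carriage frame x,y mm -73.4 72.9
[0.6752 0.0884 0.085 ] carriage frame x,y mm -42.6 44.5
[0.7359 0.073  0.085 ] carriage frame x,y mm -42.7 107.1
[0.7055 0.0807 0.085 ] carriage frame x,y mm -42.6 75.8
```

Call:
{"name": "carry_out", "arguments": {
  "moves": [
    [0, 0.04, 0.3, -0.12, 0, 0, 0],
    [0, 0.04, 0.6, -0.12, 0, 0, 0],
    [0, 0.04, 0.8, -0.12, 0, 0, 0],
    [0, 0.04, 0.88, -0.12, 0, 0, 0],
    [0, 0.04, 0.88, -0.12, 0, 0, 0],
    [0, 0.04, 0.88, -0.12, 0, 0, 0]
  ]
}}

```text
time: 8.75
position: [0.6293, 0.0863, 0.1378]
tool_rot: [-0.702, 0.088, -0.088, 0.702]
ft_force: [-1.2, 0.5, -3.9]
grip_width: 0.0158
```

Run:
```python
from h import *
rel(robot.get_obs())
o,im=snap("side","s8.png");rel(o)
a=cv2.imread("pics/s8.png")
cv2.imwrite("pics/s8c.png",cv2.resize(a[210:300,340:430],None,fx=6.5,fy=6.5,interpolation=cv2.INTER_CUBIC))
```

```text
t 8.75 lat 0.08mm frontgap2mouth 2.0 z 1.05 yawerr -0.0001 roll 0.0001 pitch 0.0000 Ftool [-1.32  3.93  0.15] Mtool [0.05  0.048 0.051] grip 0.0158
t 8.75 lat 0.08mm frontgap2mouth 2.0 z 1.05 yawerr -0.0001 roll 0.0001 pitch 0.0000 Ftool [-1.32  3.93  0.15] Mtool [0.05  0.048 0.051] grip 0.0158
```

View pics/s8c.png

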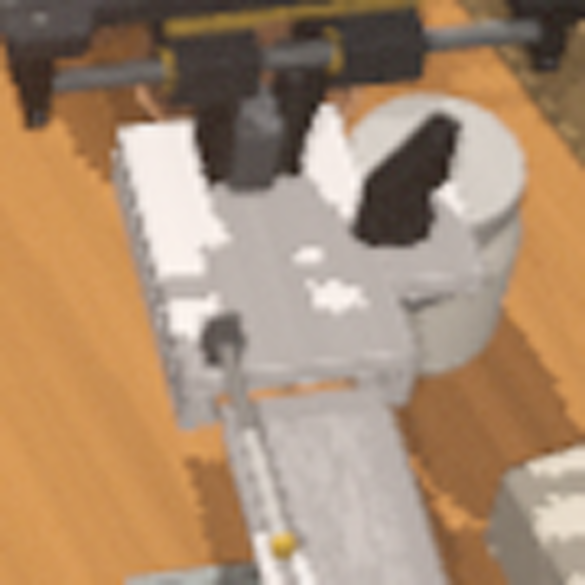

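Call:
{"name": "carry_out", "arguments": {
  "moves": [
    [0, 0, 0.03, -0.2, 0, 0, 0],
    [0, 0, 0.03, -0.4, 0, 0, 0],
    [0, 0, 0.03, -0.6, 0, 0, 0],
    [0, 0, 0.03, -0.8, 0, 0, 0],
    [0, 0, 0.03, -0.8, 0, 0, 0]
  ]
}}

```text
time: 9.3
position: [0.6272, 0.0781, 0.1375]
tool_rot: [0.702, -0.088, 0.088, -0.702]
ft_force: [0.9, 0.5, -4.5]
grip_width: 0.0158
```

Run:
```python
from h import *
rel(robot.get_obs())
```

```text
t 9.30 lat 0.06mm frontgap2mouth -6.5 z 0.79 yawerr -0.0006 roll -0.0001 pitch -0.0001 Ftool [0.73 4.53 0.68] Mtool [-0.009  0.049  0.051] grip 0.0158
```

Entered the lead-in freely (6.5 mm on, no force). Continue.

Call:
{"name": "carry_out", "arguments": {
  "moves": [
    [0, 0, 0, -0.2, 0, 0, 0],
    [0, 0, 0, -0.4, 0, 0, 0],
    [0, 0, 0, -0.6, 0, 0, 0],
    [0, 0, 0, -0.8, 0, 0, 0],
    [0, 0, 0, -0.8, 0, 0, 0]
  ]
}}

```text
time: 9.8
position: [0.6252, 0.0704, 0.1375]
tool_rot: [0.702, -0.088, 0.088, -0.702]
ft_force: [-0.7, 0.3, -4.3]
grip_width: 0.016
```

Run:
```python
from h import *
rel(robot.get_obs())
```

```text
t 9.80 lat 0.05mm frontgap2mouth -14.4 z 0.76 yawerr -0.0004 roll -0.0001 pitch -0.0001 Ftool [-0.74  4.27  0.1 ] Mtool [-0.014  0.016  0.063] grip 0.0160
```

Call:
{"name": "carry_out", "arguments": {
  "moves": [
    [0, 0, 0, -0.3, 0, 0, 0],
    [0, 0, 0, -0.6, 0, 0, 0],
    [0, 0, 0, -0.9, 0, 0, 0],
    [0, 0, 0, -1.2, 0, 0, 0],
    [0, 0, 0, -1.5, 0, 0, 0],
    [0, 0, 0, -1.8, 0, 0, 0],
    [0, 0, 0, -2.1, 0, 0, 0],
    [0, 0, 0, -2.4, 0, 0, 0],
    [0, 0, 0, -2.4, 0, 0, 0]
  ]
}}

```text
time: 10.7
position: [0.6192, 0.0471, 0.1374]
tool_rot: [0.702, -0.088, 0.088, -0.702]
ft_force: [1.2, -0.2, -4.1]
grip_width: 0.0155
```

Run:
```python
from h import *
rel(robot.get_obs())
```

```text
t 10.70 lat 0.03mm frontgap2mouth -38.5 z 0.74 yawerr -0.0005 roll -0.0001 pitch -0.0002 Ftool [1.23 4.09 0.14] Mtool [ 0.036 -0.022  0.057] grip 0.0155
```

Call:
{"name": "carry_out", "arguments": {
  "moves": [
    [0, 0, 0, -0.4, 0, 0, 0],
    [0, 0, 0, -0.9, 0, 0, 0],
    [0, 0, 0, -1.4, 0, 0, 0],
    [0, 0, 0, -1.9, 0, 0, 0],
    [0, 0, 0, -2.4, 0, 0, 0],
    [0, 0, 0, -2.9, 0, 0, 0],
    [0, 0, 0, -3.4, 0, 0, 0],
    [0, 0, 0, -3.4, 0, 0, 0]
  ]
}}

```text
time: 11.5
position: [0.6108, 0.0138, 0.1375]
tool_rot: [0.702, -0.088, 0.088, -0.702]
ft_force: [0.6, 0.5, -4.7]
grip_width: 0.0155
```

Run:
```python
from h import *
rel(robot.get_obs())
```

```text
t 11.50 lat 0.09mm frontgap2mouth -72.9 z 0.77 yawerr -0.0010 roll -0.0001 pitch -0.0002 Ftool [0.43 4.69 0.66] Mtool [0.057 0.008 0.091] grip 0.0155
```

Call:
{"name": "carry_out", "arguments": {
  "moves": [
    [0, 0, 0, -0.4, 0, 0, 0],
    [0, 0, 0, -0.8, 0, 0, 0],
    [0, 0, 0, -1.2, 0, 0, 0],
    [0, 0, 0, -1.6, 0, 0, 0],
    [0, 0, 0, -2.0, 0, 0, 0],
    [0, 0, 0, -2.4, 0, 0, 0],
    [0, 0, 0, -2.8, 0, 0, 0],
    [0, 0, 0, -3.2, 0, 0, 0],
    [0, 0, 0, -3.6, 0, 0, 0],
    [0, 0, 0, -3.6, 0, 0, 0],
    [0, 0, 0, -3.6, 0, 0, 0]
  ]
}}

```text
time: 12.6
position: [0.6021, -0.0204, 0.1375]
tool_rot: [-0.702, 0.088, -0.088, 0.702]
ft_force: [0.6, 0.2, -4.3]
grip_width: 0.016
```

Run:
```python
from h import *
rel(robot.get_obs())
o,im=snap("side","s9.png");rel(o)
a=cv2.imread("pics/s9.png")
cv2.imwrite("pics/s9c.png",cv2.resize(a[250:370,350:450],None,fx=5,fy=5,interpolation=cv2.INTER_CUBIC))
```

```text
t 12.60 lat 0.06mm frontgap2mouth -108.2 z 0.77 yawerr -0.0005 roll 0.0001 pitch 0.0002 Ftool [0.51 4.26 0.33] Mtool [ 0.036 -0.006  0.102] grip 0.0160
t 12.60 lat 0.06mm frontgap2mouth -108.2 z 0.77 yawerr -0.0005 roll 0.0001 pitch 0.0002 Ftool [0.51 4.26 0.33] Mtool [ 0.036 -0.006  0.102] grip 0.0160
```

View pics/s9c.png

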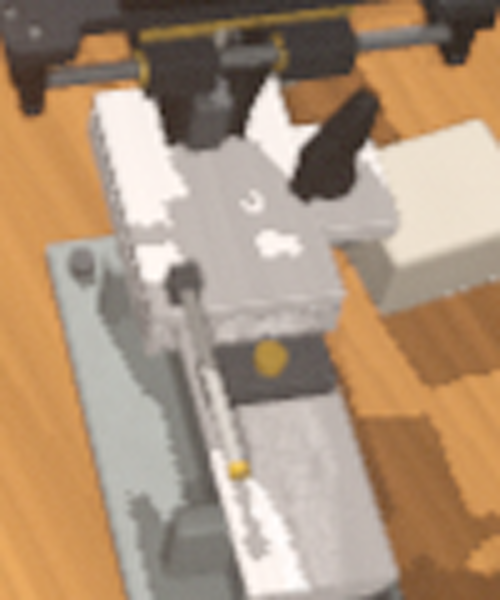

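Call:
{"name": "carry_out", "arguments": {
  "moves": [
    [0, 0, 0.02, -0.2, 0, 0, 0],
    [0, 0, 0.04, -0.4, 0, 0, 0],
    [0, 0, 0.04, -0.6, 0, 0, 0],
    [0, 0, 0.04, -0.8, 0, 0, 0],
    [0, 0, 0.04, -0.9, 0, 0, 0],
    [0, 0, 0.04, -1.0, 0, 0, 0],
    [0, 0, 0.04, -1.0, 0, 0, 0]
  ]
}}

```text
time: 13.35
position: [0.5996, -0.0302, 0.1371]
tool_rot: [-0.702, 0.088, -0.088, 0.702]
ft_force: [-0.1, -0.4, -3.7]
grip_width: 0.0156
```

Run:
```python
from h import *
rel(robot.get_obs())
```

```text
t 13.35 lat 0.06mm frontgap2mouth -118.2 z 0.36 yawerr -0.0004 roll 0.0001 pitch 0.0000 Ftool [-0.01  3.69 -0.45] Mtool [ 0.072 -0.067  0.095] grip 0.0156
```

Call:
{"name": "carry_out", "arguments": {
  "moves": [
    [0, 0, 0, -0.08, 0, 0, 0],
    [0, 0, 0, -0.16, 0, 0, 0],
    [0, 0, 0, -0.24, 0, 0, 0],
    [0, 0, 0, -0.32, 0, 0, 0],
    [0, 0, 0, -0.32, 0, 0, 0]
  ]
}}

```text
time: 13.85
position: [0.5988, -0.0332, 0.137]
tool_rot: [0.702, -0.088, 0.088, -0.702]
ft_force: [0.9, 0.0, -4.2]
grip_width: 0.0156
```

Run:
```python
from h import *
rel(robot.get_obs())
```

```text
t 13.85 lat 0.03mm frontgap2mouth -121.4 z 0.35 yawerr -0.0002 roll -0.0000 pitch -0.0001 Ftool [0.91 4.25 0.25] Mtool [ 0.051 -0.021  0.075] grip 0.0156
```

Call:
{"name": "carry_out", "arguments": {
  "moves": [
    [0, 0, 0, -0.05, 0, 0, 0],
    [0, 0, 0, -0.1, 0, 0, 0],
    [0, 0, 0, -0.15, 0, 0, 0],
    [0, 0, 0, -0.15, 0, 0, 0]
  ]
}}

```text
time: 14.25
position: [0.5984, -0.0346, 0.1371]
tool_rot: [0.702, -0.088, 0.088, -0.702]
ft_force: [0.8, 0.2, -4.8]
grip_width: 0.0156
```

Run:
```python
from h import *
rel(robot.get_obs())
```

```text
t 14.25 lat 0.02mm frontgap2mouth -122.8 z 0.36 yawerr -0.0002 roll 0.0000 pitch -0.0000 Ftool [0.67 4.8  0.42] Mtool [ 0.008 -0.04   0.059] grip 0.0156
```

Call:
{"name": "carry_out", "arguments": {
  "moves": [
    [0, 0, 0, -0.05, 0, 0, 0],
    [0, 0, 0, -0.1, 0, 0, 0],
    [0, 0, 0, -0.15, 0, 0, 0],
    [0, 0, 0, -0.15, 0, 0, 0]
  ]
}}

```text
time: 14.65
position: [0.5983, -0.0355, 0.1372]
tool_rot: [-0.701, 0.088, -0.088, 0.702]
ft_force: [0.5, 3.3, -3.2]
grip_width: 0.0161
```

Run:
```python
from h import *
rel(robot.get_obs())
o,im=snap("side","s10.png");rel(o)
a=cv2.imread("pics/s10.png")
cv2.imwrite("pics/s10c.png",cv2.resize(a[270:370,360:450],None,fx=6,fy=6,interpolation=cv2.INTER_CUBIC))
```

```text
t 14.65 lat 0.13mm frontgap2mouth -123.7 z 0.48 yawerr -0.0006 roll 0.0004 pitch 0.0011 Ftool [-0.36  3.2   3.31] Mtool [0.575 0.028 0.102] grip 0.0161
t 14.65 lat 0.13mm frontgap2mouth -123.7 z 0.48 yawerr -0.0006 roll 0.0004 pitch 0.0011 Ftool [-0.36  3.2   3.31] Mtool [0.575 0.028 0.102] grip 0.0161
```

View pics/s10c.png

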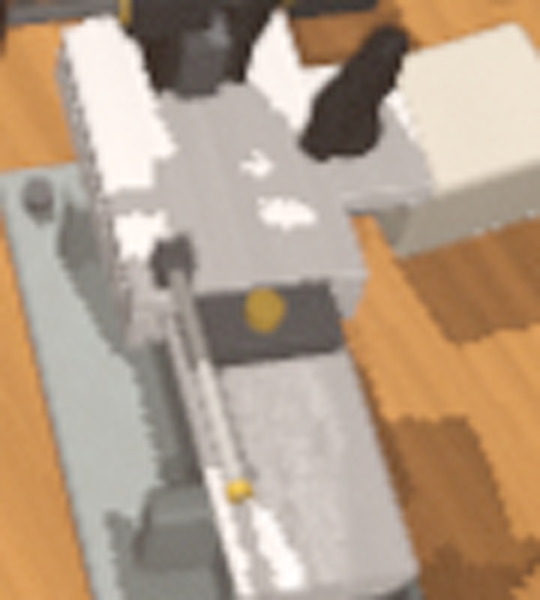

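Call:
{"name": "carry_out", "arguments": {
  "moves": [
    [0, 0, 0.03, 0, 0, 0, 0],
    [0, 0, 0.05, 0, 0, 0, 0],
    [0, 0, 0.05, 0, 0, 0, 0],
    [0.1, 0, 0.05, 0, 0, 0, 0],
    [0.3, 0, 0.05, 0, 0, 0, 0],
    [0.3, 0, 0.05, 0, 0, 0, 0],
    [0.3, 0, -2, 0, 0, 0, 0],
    [0.3, 0, -5, 0, 0, 0, 0],
    [0.3, 0, -7, 0, 0, 0, 0]
  ]
}}

```text
time: 15.6
position: [0.5988, -0.0372, 0.2091]
tool_rot: [0.702, -0.087, 0.089, -0.701]
ft_force: [0.6, 0.4, 0.0]
grip_width: 0.0261
```

Run:
```python
from h import *
o,im=snap("side","s11.png");rel(o)
a=cv2.imread("pics/s11.png")
cv2.imwrite("pics/s11c.png",cv2.resize(a[270:370,360:450],None,fx=6,fy=6,interpolation=cv2.INTER_CUBIC))
o,im=snap("wrist","w11.png");rel(o)
```

```text
t 15.60 lat 1.01mm frontgap2mouth -125.2 z 72.38 yawerr -0.0000 roll 0.0027 pitch -0.0016 Ftool [ 0.48 -0.01  0.53] Mtool [-0.094 -0.023  0.112] grip 0.0261
t 15.65 lat 2.88mm frontgap2mouth -125.1 z 75.62 yawerr 0.0001 roll 0.0089 pitch -0.0015 Ftool [ 1.14 -1.33  0.31] Mtool [-0.081 -0.009  0.072] grip 0.0260
```

View pics/s11c.png

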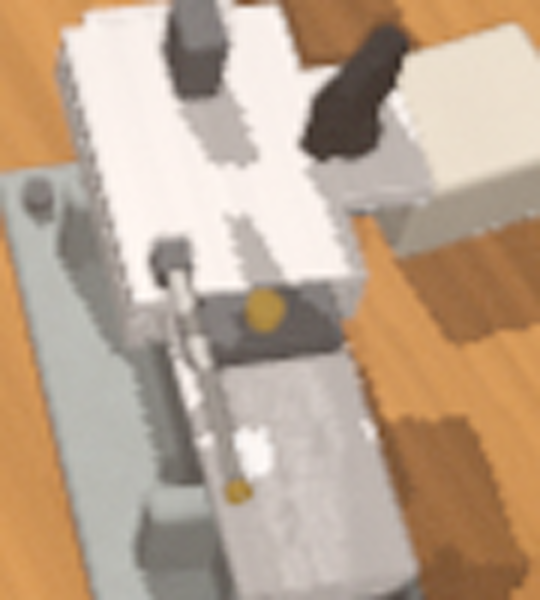

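View pics/w11.png

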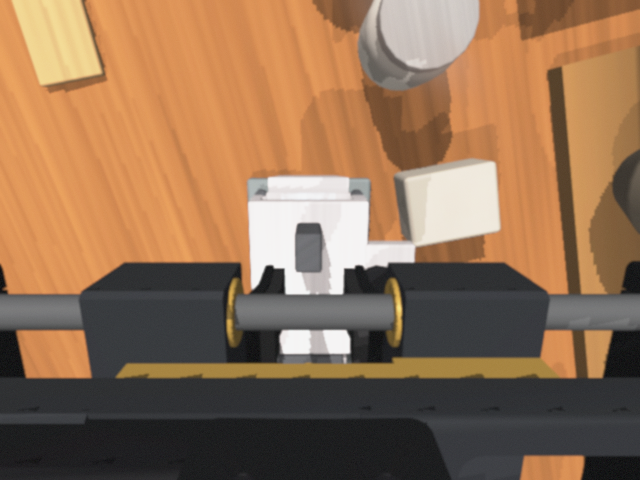

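Call:
{"name": "carry_out", "arguments": {
  "moves": [
    [0.4, 1, -0.5, -2, 0, 0, 0],
    [0.4, 2.5, -1, -5, 0, 0, 0],
    [0.4, 4, -1, -7.5, 0, 0, 0],
    [0.4, 4.5, -1, -8.9, 0, 0, 0],
    [0.4, 4.5, -1, -8.9, 0, 0, 0],
    [0.4, 4.5, -1, -8.9, 0, 0, 0],
    [0.4, 4.5, -1, -8.9, 0, 0, 0]
  ]
}}

```text
time: 16.4
position: [0.6189, -0.1319, 0.2165]
tool_rot: [-0.701, 0.088, -0.087, 0.702]
ft_force: [0.7, 0.9, -0.9]
grip_width: 0.0347
```

Run:
```python
from h import *
o,im=snap("wrist","w12.png");rel(o);print(o["position"],o["q"])
a=cv2.imread("pics/w12.png")
cv2.imwrite("pics/w12c.png",cv2.resize(a[100:270,200:400],None,fx=4,fy=3.5,interpolation=cv2.INTER_CUBIC))
```

```text
t 16.40 lat 43.85mm frontgap2mouth -212.1 z 79.81 yawerr 0.0009 roll -0.0019 pitch 0.0006 Ftool [0.49 0.88 1.01] Mtool [-0.098  0.064  0.025] grip 0.0347
[ 0.61890703 -0.13191766  0.21651422] [-3.86469884e-01  5.73080142e-01  1.44167942e+00  3.58739509e-04
  1.12884183e+00 -1.38449351e-01]
```

View pics/w12.png

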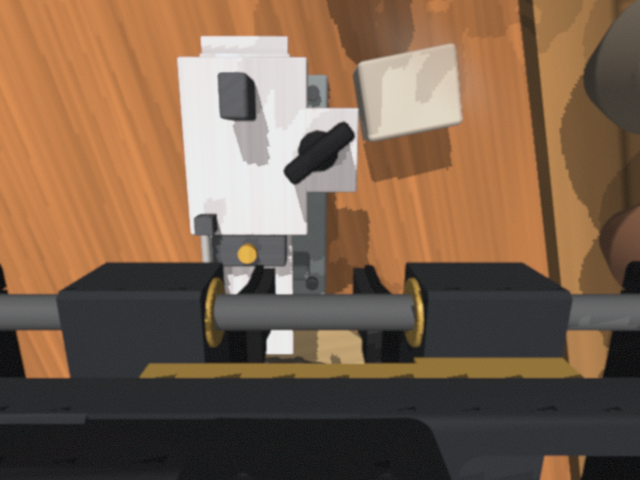

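View pics/w12c.png

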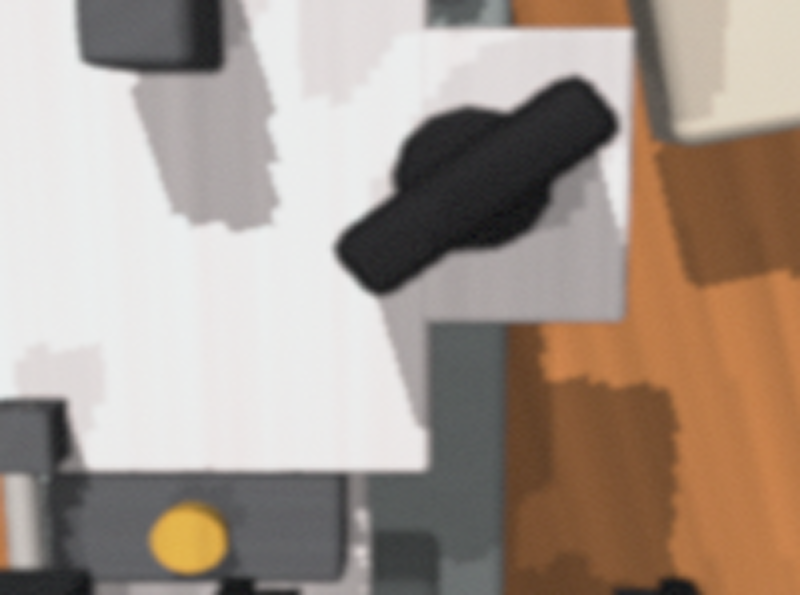

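Run:
```python
from h import *
o=load("w12.png");c=cam("wrist",o);M=R.from_quat(o["tool_rot"]).as_matrix()
a=cv2.imread("pics/w12.png");g=a.max(2)
m=((g<60)).astype(np.uint8)[110:195,270:362]
n,l,s,ce=cv2.connectedComponentsWithStats(m);i=1+np.argmax(s[1:,4]);print(s[i],ce[i])
ys,xs=np.where(l==i);pts=np.stack([xs+270,ys+110],1).astype(np.float32)
P=np.array([ray(c,u,v,.145) for u,v in pts]);T=(P-o["position"])@M
q=np.stack([-T[:,2],T[:,0]],1)*1e3  # carriage-like axes (x fwd, y) relative tool
r=cv2.minAreaRect(q.astype(np.float32));print(r)
for u,v in [(289.1,177.3),(348.85,128.2)]:
    p=ray(c,u,v,.145);t=M.T@(p-o["position"]);print(p.round(4),-t[2],t[0])
A,B=[ray(c,u,v,.145) for u,v in [(289.1,177.3),(348.85,128.2)]]
mid=(A+B)/2;d=B-A;print("len",np.linalg.norm(d),"mid",mid,"world ang",np.degrees(np.arctan2(d[1],d[0])))
# stop / ear edges sanity
for n,(u,v),z in [("earcorner rear",(200+634/4,100+28/3.5),.107),("earcorner front",(200+625/4,100+320/3.5),.107),("front corner",(200+428/4,100+470/3.5),.107),("boss",(236,0),.139)]:
    p=ray(c,u-.4,v-.4,z);t=M.T@(p-o["position"]);print(n,p.round(4),(-t[2]).round(4),t[0].round(4))
```

```text
[  15   13   69   60 1968] [48.4695122  41.69867886]
((-59.047454833984375, 1.0624675750732422), (20.044593811035156, 41.41490173339844), 25.874187469482422)
[ 0.6159 -0.0846  0.145 ] -0.04511248941773619 -0.014397933083897186
[ 0.6532 -0.0674  0.145 ] -0.07095649562963845 0.017528323613506418
len 0.041075548669963845 mid [ 0.63455521 -0.07597002  0.145     ] world ang 24.770451636083394
earcorner rear [ 0.6648 -0.057   0.107 ] -0.0838 0.0263
earcorner front [ 0.6522 -0.1071  0.107 ] -0.0322 0.0264
front corner [ 0.6141 -0.1271  0.107 ] -0.0034 -0.0057
boss [0.6124 0.0074 0.139 ] -0.1334 -0.0404
```

Call:
{"name": "carry_out", "arguments": {
  "moves": [
    [0.4, 0.1, 0, 2, 0, -0.15, 0],
    [0.4, 0.22, 0, 4, 0, -0.3, 0],
    [0.4, 0.22, 0, 5.8, 0, -0.45, 0],
    [0.4, 0.22, 0.6, 5.8, 0, -0.6, 0],
    [0.4, 0.22, 0.6, 5.8, 0, -0.75, 0],
    [0.4, 0.22, 0.6, 5.8, 0, -0.9, 0],
    [0.4, 0.22, 0.6, 5.8, 0, -1.05, 0],
    [0.4, 0.22, 0.6, 5.8, 0, -1.2, 0],
    [0.4, 0.22, 0.6, 5.8, 0, -1.35, 0],
    [0.4, 0.22, 0.6, 5.8, 0, -1.5, 0],
    [0.4, 0.22, 0.6, 5.8, 0, -1.65, 0],
    [0.4, 0.22, 0.6, 5.8, 0, -1.8, 0],
    [0.4, 0.22, 0.6, 5.8, 0, -1.95, 0],
    [0.4, 0.22, 0.6, 5.8, 0, -2.1, 0],
    [0.4, 0.22, 0.6, 5.8, 0, -2.253, 0],
    [0.4, 0.22, 0.6, 5.8, 0, -2.253, 0],
    [0.4, 0.22, 0.6, 5.8, 0, -2.253, 0],
    [0.4, 0.22, 0.6, 5.8, 0, -2.253, 0]
  ]
}}

```text
time: 18.25
position: [0.636, -0.0771, 0.2111]
tool_rot: [-0.381, -0.595, 0.595, 0.381]
ft_force: [-0.6, -0.8, -0.6]
grip_width: 0.0346
```

```bash
cat >> h.py <<'E'
def kn(o,K=(.6353,-.0762)):
    M=R.from_quat(o["tool_rot"]).as_matrix();d=M.T@(np.array([*K,.143])-o["position"])
    Mo=o["moment"];F=o["ft_force"]
    print("t %.2f pos %s yaw %.2f deg, to knob grip (tool cm) %s  q6 %.3f F %s Mz %.3f M %s grip %.4f"%(o["time"],o["position"].round(4),np.degrees(np.arctan2(M[1,0],M[0,0])),(100*d).round(2),o["q"][5],F.round(1),Mo[2],Mo.round(3),o["grip_width"]))
E
python3 - <<'E'
from h import *
o,im=snap("wrist","w13.png");kn(o)
E
```

```text
t 18.25 pos [ 0.636  -0.0771  0.2111] yaw 114.73 deg, to knob grip (tool cm) [0.12 6.81 0.03]  q6 -2.297 F [-0.6 -0.8 -0.6] Mz 0.015 M [0.079 0.038 0.015] grip 0.0346
```

View pics/w13.png

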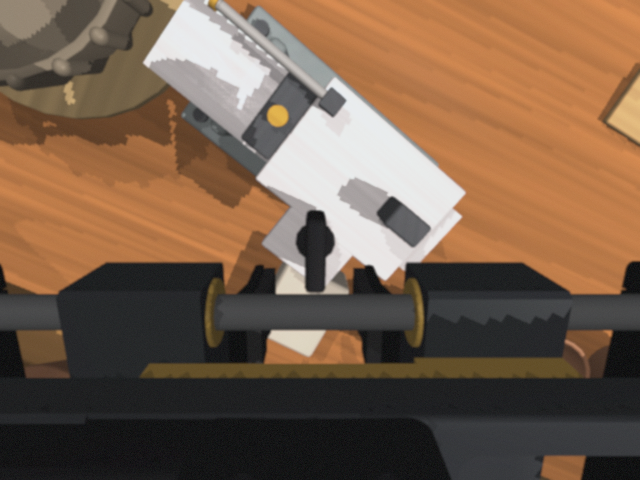

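Call:
{"name": "carry_out", "arguments": {
  "moves": [
    [0.4, 0.08, 3, 0.03, 0, 0, 0],
    [0.4, 0.08, 5, 0.03, 0, 0, 0],
    [0.4, 0.08, 6.5, 0.03, 0, 0, 0],
    [0.4, 0.08, 6.8, 0.03, 0, 0, 0],
    [0.4, 0.08, 6.8, 0.03, 0, 0, 0],
    [0, 0.08, 6.8, 0.03, 0, 0, 0],
    [0, 0.08, 6.8, 0.03, 0, 0, 0],
    [0, 0.08, 6.8, 0.03, 0, 0, 0],
    [0, 0.08, 6.8, 0.03, 0, 0, 0]
  ],
  "force": 40
}}

```text
time: 19.2
position: [0.6358, -0.0768, 0.1438]
tool_rot: [0.381, 0.596, -0.595, -0.381]
ft_force: [-0.4, -0.5, 3.7]
grip_width: 0.0116
```

Run:
```python
from h import *
kn(robot.get_obs())
```

```text
t 19.20 pos [ 0.6358 -0.0768  0.1438] yaw 114.79 deg, to knob grip (tool cm) [0.08 0.08 0.02]  q6 -2.299 F [-0.4 -0.5  3.7] Mz -0.031 M [-0.038  0.136 -0.031] grip 0.0116
```

Call:
{"name": "carry_out", "arguments": {
  "moves": [
    [0, 0, 0, 0, 0, 0.1, 0],
    [0, 0, 0, 0, 0, 0.2, 0],
    [0, 0, 0, 0, 0, 0.3, 0],
    [0, 0, 0, 0, 0, 0.4, 0],
    [0, 0, 0, 0, 0, 0.5, 0],
    [0, 0, 0, 0, 0, 0.6, 0],
    [0, 0, 0, 0, 0, 0.6, 0]
  ]
}}

```text
time: 19.9
position: [0.6358, -0.077, 0.1438]
tool_rot: [0.54, 0.457, -0.456, -0.54]
ft_force: [-0.2, 0.5, 3.0]
grip_width: 0.0119
```

Run:
```python
from h import *
o=robot.get_obs();kn(o);print("along +y",o["ft_force"][:2]@np.array([.9691,-.2465]),"along +x(stop)",o["ft_force"][:2]@np.array([-.2465,-.9691]))
```

```text
t 19.90 pos [ 0.6358 -0.077   0.1438] yaw 80.43 deg, to knob grip (tool cm) [0.07 0.08 0.07]  q6 -1.699 F [-0.2  0.5  3. ] Mz -0.082 M [ 0.112  0.135 -0.082] grip 0.0119
along +y -0.29295834916187186 along +x(stop) -0.4699615142732028
```

Call:
{"name": "carry_out", "arguments": {
  "moves": [
    [0, 0, 0, 0, 0, 0.1, 0],
    [0, 0, 0, 0, 0, 0.2, 0],
    [0, 0, 0, 0, 0, 0.3, 0],
    [0, 0, 0, 0, 0, 0.3, 0]
  ]
}}

```text
time: 20.3
position: [0.6358, -0.0772, 0.1438]
tool_rot: [0.602, 0.372, -0.371, -0.602]
ft_force: [-0.9, 0.5, 4.5]
grip_width: 0.0118
```

```bash
cat >> h.py <<'E'
def kk():
    o=robot.get_obs();kn(o);print("F along +y %.2f along +x(stop) %.2f"%(o["ft_force"][:2]@np.array([.9691,-.2465]),o["ft_force"][:2]@np.array([-.2465,-.9691])))
E
python3 -c "
from h import *
kk()"
```

```text
t 20.30 pos [ 0.6358 -0.0772  0.1438] yaw 63.36 deg, to knob grip (tool cm) [0.06 0.08 0.09]  q6 -1.401 F [-0.9  0.5  4.5] Mz -0.034 M [ 0.056  0.152 -0.034] grip 0.0118
F along +y -1.02 along +x(stop) -0.26
```

Call:
{"name": "carry_out", "arguments": {
  "moves": [
    [0, 0, 0, 0, 0, 0.1, 0],
    [0, 0, 0, 0, 0, 0.2, 0],
    [0, 0, 0, 0, 0, 0.2, 0]
  ]
}}

```text
time: 20.6
position: [0.6362, -0.0775, 0.1438]
tool_rot: [0.636, 0.31, -0.309, -0.635]
ft_force: [0.1, -0.2, 4.5]
grip_width: 0.0117
```

```bash
python3 -c "
from h import *
kk()"
```

```text
t 20.60 pos [ 0.6362 -0.0775  0.1438] yaw 51.96 deg, to knob grip (tool cm) [0.05 0.08 0.15]  q6 -1.202 F [ 0.1 -0.2  4.5] Mz -0.062 M [-0.064  0.02  -0.062] grip 0.0117
F along +y 0.16 along +x(stop) 0.16
```

Call:
{"name": "carry_out", "arguments": {
  "moves": [
    [0, 0, 0, 0, 0, 0.06, 0],
    [0, 0, 0, 0, 0, 0.12, 0],
    [0, 0, 0, 0, 0, 0.12, 0]
  ]
}}

```text
time: 20.9
position: [0.6366, -0.0778, 0.1438]
tool_rot: [0.654, 0.272, -0.271, -0.652]
ft_force: [1.0, -1.0, 4.6]
grip_width: 0.0118
```

```bash
python3 -c "
from h import *
kk()"
```

```text
t 20.90 pos [ 0.6366 -0.0778  0.1438] yaw 45.13 deg, to knob grip (tool cm) [0.03 0.08 0.21]  q6 -1.083 F [ 1.  -1.   4.6] Mz -0.074 M [-0.291 -0.112 -0.074] grip 0.0118
F along +y 1.17 along +x(stop) 0.73
```

Call:
{"name": "carry_out", "arguments": {
  "moves": [
    [0, 0.02, 0, -0.03, 0, 0.05, 0],
    [0, 0.04, 0, -0.07, 0, 0.1, 0],
    [0, 0.04, 0, -0.07, 0, 0.1, 0]
  ]
}}

```text
time: 21.2
position: [0.6369, -0.078, 0.1437]
tool_rot: [0.666, 0.239, -0.238, -0.665]
ft_force: [-0.3, -1.8, 5.6]
grip_width: 0.0115
```

```bash
python3 -c "
from h import *
kk()"
```

```text
t 21.20 pos [ 0.6369 -0.078   0.1437] yaw 39.41 deg, to knob grip (tool cm) [-0.01  0.07  0.24]  q6 -0.983 F [-0.3 -1.8  5.6] Mz 0.077 M [-0.324  0.056  0.077] grip 0.0115
F along +y 0.16 along +x(stop) 1.79
```

Call:
{"name": "carry_out", "arguments": {
  "moves": [
    [0, 0.02, 0, -0.03, 0, 0.05, 0],
    [0, 0.03, 0, -0.03, 0, 0.08, 0],
    [0, 0.03, 0, -0.03, 0, 0.08, 0]
  ]
}}

```text
time: 21.5
position: [0.6371, -0.078, 0.1437]
tool_rot: [0.675, 0.212, -0.212, -0.674]
ft_force: [-1.4, -1.7, 6.0]
grip_width: 0.0117
```

```bash
python3 -c "
from h import *
kk()
robot.camera('side');kk()"
```

```text
t 21.50 pos [ 0.6371 -0.078   0.1437] yaw 34.88 deg, to knob grip (tool cm) [-0.05  0.07  0.25]  q6 -0.903 F [-1.4 -1.7  6. ] Mz 0.118 M [-0.343  0.069  0.118] grip 0.0117
F along +y -0.96 along +x(stop) 2.00
t 21.55 pos [ 0.6372 -0.078   0.1437] yaw 34.90 deg, to knob grip (tool cm) [-0.05  0.07  0.25]  q6 -0.904 F [-0.4 -2.1  4.5] Mz 0.140 M [-0.379  0.064  0.14 ] grip 0.0118
F along +y 0.09 along +x(stop) 2.18
```

Call:
{"name": "carry_out", "arguments": {
  "moves": [
    [0, 0, 0, 0, 0, 0.03, 0],
    [0, 0, 0, 0, 0, 0.05, 0],
    [0, 0, 0, 0, 0, 0.05, 0]
  ]
}}

```text
time: 21.85
position: [0.6373, -0.078, 0.1437]
tool_rot: [0.68, 0.195, -0.195, -0.679]
ft_force: [0.1, -1.3, 4.3]
grip_width: 0.012
```

```bash
python3 -c "
from h import *
kk()
for i in range(3): robot.camera('side');kk()"
```

```text
t 21.85 pos [ 0.6373 -0.078   0.1437] yaw 32.02 deg, to knob grip (tool cm) [-0.07  0.07  0.26]  q6 -0.853 F [ 0.1 -1.3  4.3] Mz 0.160 M [-0.26  -0.046  0.16 ] grip 0.0120
F along +y 0.41 along +x(stop) 1.20
t 21.90 pos [ 0.6373 -0.078   0.1437] yaw 32.03 deg, to knob grip (tool cm) [-0.07  0.07  0.26]  q6 -0.853 F [-0.4 -1.4  5.6] Mz 0.106 M [-0.332 -0.064  0.106] grip 0.0118
F along +y -0.06 along +x(stop) 1.43
t 21.95 pos [ 0.6373 -0.078   0.1437] yaw 32.03 deg, to knob grip (tool cm) [-0.08  0.07  0.26]  q6 -0.854 F [-0.8 -2.2  6. ] Mz 0.165 M [-0.407  0.016  0.165] grip 0.0121
F along +y -0.19 along +x(stop) 2.34
t 22.00 pos [ 0.6373 -0.078   0.1437] yaw 32.03 deg, to knob grip (tool cm) [-0.08  0.07  0.26]  q6 -0.854 F [-0.1 -0.7  5.3] Mz 0.142 M [-0.354  0.004  0.142] grip 0.0115
F along +y 0.11 along +x(stop) 0.68
```

Call:
{"name": "carry_out", "arguments": {
  "moves": [
    [0.15, 0, 0, 0, 0, 0, 0],
    [0.3, 0, 0, 0, 0, 0, 0],
    [0.3, 0, 0, 0, 0, 0, 0]
  ]
}}

```text
time: 22.3
position: [0.636, -0.0769, 0.1422]
tool_rot: [-0.68, -0.193, 0.194, 0.681]
ft_force: [-0.7, -0.3, -0.3]
grip_width: 0.0216
```

```bash
python3 -c "
from h import *
kk()
robot.camera('side');kk()
o,im=snap('side','s14.png')
a=cv2.imread('pics/s14.png');cv2.imwrite('pics/s14c.png',cv2.resize(a[230:370,340:460],None,fx=4.2,fy=4.2,interpolation=cv2.INTER_CUBIC))"
```

```text
t 22.30 pos [ 0.636  -0.0769  0.1422] yaw 31.81 deg, to knob grip (tool cm) [-0.02 -0.08  0.1 ]  q6 -0.850 F [-0.7 -0.3 -0.3] Mz -0.002 M [ 0.001 -0.01  -0.002] grip 0.0216
F along +y -0.64 along +x(stop) 0.46
t 22.35 pos [ 0.6361 -0.077   0.1423] yaw 31.79 deg, to knob grip (tool cm) [-0.02 -0.07  0.11]  q6 -0.850 F [-0.2  0.3  0.4] Mz 0.013 M [-0.112 -0.02   0.013] grip 0.0231
F along +y -0.22 along +x(stop) -0.23
```

View pics/s14c.png

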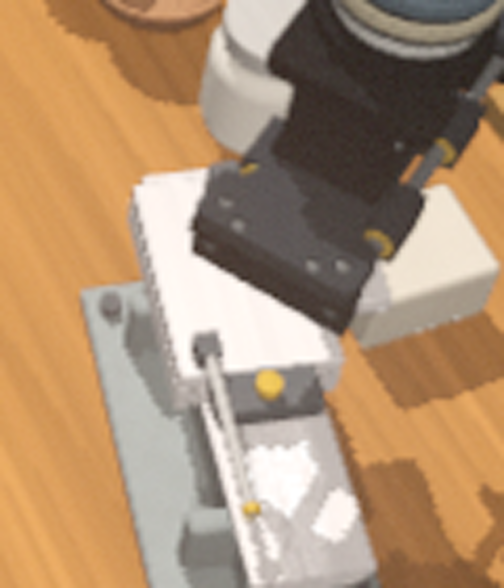

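Call:
{"name": "carry_out", "arguments": {
  "moves": [
    [0.3, 0.06, 0, -0.15, 0, 0, 0],
    [0.3, 0.06, 0, -0.15, 0, 0, 0],
    [0, 0.06, 0, -0.15, 0, 0, 0],
    [0, 0.06, 0, -0.15, 0, 0, 0],
    [0, 0.06, 0, -0.15, 0, 0, 0],
    [0, 0.06, 0, -0.15, 0, 0, 0]
  ]
}}

```text
time: 23.0
position: [0.6383, -0.078, 0.1431]
tool_rot: [-0.68, -0.194, 0.193, 0.68]
ft_force: [1.0, 1.4, -0.6]
grip_width: 0.0118
```

```bash
python3 -c "
from h import *
kk()
robot.camera('side');kk()"
```

```text
t 23.00 pos [ 0.6383 -0.078   0.1431] yaw 31.72 deg, to knob grip (tool cm) [-0.16  0.01  0.31]  q6 -0.850 F [ 1.   1.4 -0.6] Mz -0.066 M [ 0.174 -0.078 -0.066] grip 0.0118
F along +y 0.67 along +x(stop) -1.60
t 23.05 pos [ 0.6383 -0.078   0.1431] yaw 31.72 deg, to knob grip (tool cm) [-0.16  0.01  0.31]  q6 -0.849 F [ 0.7  1.6 -0.2] Mz -0.000 M [ 0.171 -0.125 -0.   ] grip 0.0119
F along +y 0.26 along +x(stop) -1.71
```

Call:
{"name": "carry_out", "arguments": {
  "moves": [
    [0, 0.02, 0, -0.02, 0, 0.05, 0],
    [0, 0.04, 0, -0.04, 0, 0.1, 0],
    [0, 0.04, 0, -0.04, 0, 0.1, 0]
  ]
}}

```text
time: 23.35
position: [0.6384, -0.0782, 0.1431]
tool_rot: [-0.689, -0.159, 0.159, 0.689]
ft_force: [-0.6, 1.3, 0.8]
grip_width: 0.0118
```

```bash
python3 -c "
from h import *
kk()
robot.camera('side');kk()"
```

```text
t 23.35 pos [ 0.6384 -0.0782  0.1431] yaw 26.03 deg, to knob grip (tool cm) [-0.19  0.01  0.32]  q6 -0.750 F [-0.6  1.3  0.8] Mz 0.076 M [ 0.154 -0.023  0.076] grip 0.0118
F along +y -0.88 along +x(stop) -1.10
t 23.40 pos [ 0.6384 -0.0782  0.1431] yaw 26.06 deg, to knob grip (tool cm) [-0.19  0.01  0.32]  q6 -0.750 F [ 0.1  0.6 -0.6] Mz 0.048 M [ 0.133 -0.006  0.048] grip 0.0112
F along +y -0.08 along +x(stop) -0.58
```

Moment still low (~0.06), so it was indeed early resistance. Turn on.

Call:
{"name": "carry_out", "arguments": {
  "moves": [
    [0, 0.02, 0, -0.02, 0, 0.05, 0],
    [0, 0.03, 0, -0.03, 0, 0.1, 0],
    [0, 0.03, 0, -0.03, 0, 0.1, 0]
  ]
}}

```text
time: 23.7
position: [0.6384, -0.0784, 0.143]
tool_rot: [-0.696, -0.125, 0.126, 0.696]
ft_force: [-0.9, 1.4, 1.1]
grip_width: 0.0117
```

```bash
python3 -c "
from h import *
kk()
robot.camera('side');kk()"
```

```text
t 23.70 pos [ 0.6384 -0.0784  0.143 ] yaw 20.37 deg, to knob grip (tool cm) [-0.22 -0.    0.31]  q6 -0.651 F [-0.9  1.4  1.1] Mz 0.240 M [0.08  0.157 0.24 ] grip 0.0117
F along +y -1.17 along +x(stop) -1.10
t 23.75 pos [ 0.6385 -0.0784  0.143 ] yaw 20.39 deg, to knob grip (tool cm) [-0.22  0.    0.31]  q6 -0.651 F [-2.   0.8  0.8] Mz 0.147 M [0.125 0.198 0.147] grip 0.0121
F along +y -2.11 along +x(stop) -0.28
```

Call:
{"name": "carry_out", "arguments": {
  "moves": [
    [0, 0, 0, 0, 0, 0.03, 0],
    [0, 0, 0, 0, 0, 0.05, 0],
    [0, 0, 0, 0, 0, 0.05, 0]
  ]
}}

```text
time: 24.05
position: [0.6384, -0.0784, 0.143]
tool_rot: [-0.699, -0.107, 0.108, 0.699]
ft_force: [-1.8, 1.6, 0.8]
grip_width: 0.0118
```

```bash
python3 -c "
from h import *
kk()
for i in range(3): robot.camera('side');kk()"
```

```text
t 24.05 pos [ 0.6384 -0.0784  0.143 ] yaw 17.48 deg, to knob grip (tool cm) [-0.23 -0.    0.31]  q6 -0.600 F [-1.8  1.6  0.8] Mz 0.362 M [0.045 0.301 0.362] grip 0.0118
F along +y -2.11 along +x(stop) -1.14
t 24.10 pos [ 0.6384 -0.0785  0.143 ] yaw 17.48 deg, to knob grip (tool cm) [-0.23 -0.    0.31]  q6 -0.601 F [-2.   2.2  1.4] Mz 0.353 M [0.093 0.316 0.353] grip 0.0116
F along +y -2.50 along +x(stop) -1.63
t 24.15 pos [ 0.6384 -0.0785  0.143 ] yaw 17.47 deg, to knob grip (tool cm) [-0.23  0.    0.31]  q6 -0.600 F [-2.9  0.7  1.7] Mz 0.341 M [0.067 0.432 0.341] grip 0.0118
F along +y -3.00 along +x(stop) 0.06
t 24.20 pos [ 0.6385 -0.0784  0.143 ] yaw 17.45 deg, to knob grip (tool cm) [-0.23 -0.    0.31]  q6 -0.600 F [-4.2  0.3  1.7] Mz 0.397 M [0.138 0.41  0.397] grip 0.0119
F along +y -4.16 along +x(stop) 0.77
```

Call:
{"name": "carry_out", "arguments": {
  "moves": [
    [0.15, 0, 0, 0, 0, 0, 0],
    [0.3, 0, 0, 0, 0, 0, 0],
    [0.35, 0, 0, 0, 0, 0, 0],
    [0.35, 0, -2, 0, 0, 0, 0],
    [0.35, 0, -5, 0, 0, 0, 0],
    [0.35, 0, -7, 0, 0, 0, 0],
    [0.35, 0, -7, 0, 0, 0, 0],
    [0.35, 0, -7, 0, 0, 0, 0]
  ]
}}

```text
time: 25.0
position: [0.6394, -0.0788, 0.2131]
tool_rot: [0.699, 0.107, -0.106, -0.699]
ft_force: [-0.4, 0.7, -0.6]
grip_width: 0.0303
```

```bash
python3 -c "
from h import *
kk()
o,im=snap('wrist','w15.png');kn(o)
o,im=snap('side','s15.png')
a=cv2.imread('pics/s15.png');cv2.imwrite('pics/s15c.png',cv2.resize(a[270:370,360:450],None,fx=6,fy=6,interpolation=cv2.INTER_CUBIC))"
```

```text
t 25.00 pos [ 0.6394 -0.0788  0.2131] yaw 17.39 deg, to knob grip (tool cm) [-0.32  7.01  0.38]  q6 -0.599 F [-0.4  0.7 -0.6] Mz 0.010 M [-0.036  0.037  0.01 ] grip 0.0303
F along +y -0.54 along +x(stop) -0.63
t 25.00 pos [ 0.6394 -0.0788  0.2131] yaw 17.39 deg, to knob grip (tool cm) [-0.32  7.01  0.38]  q6 -0.599 F [-0.4  0.7 -0.6] Mz 0.010 M [-0.036  0.037  0.01 ] grip 0.0303
```

View pics/w15.png

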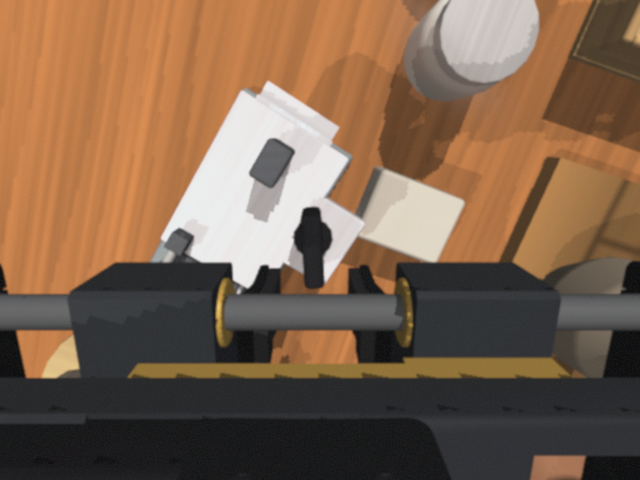

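View pics/s15c.png

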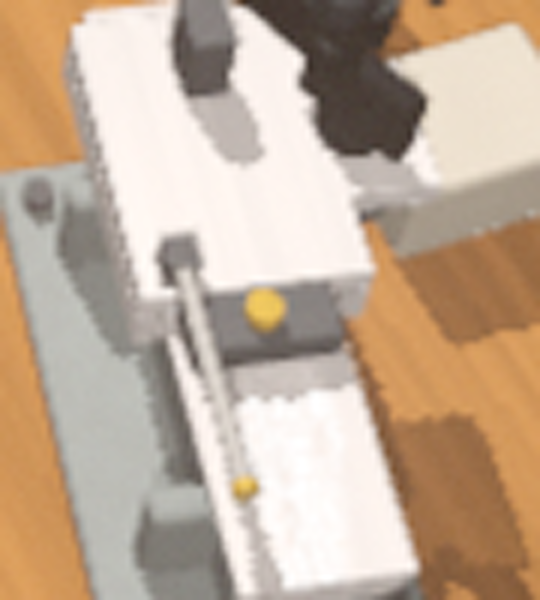

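Call:
{"name": "carry_out", "arguments": {
  "moves": [
    [0.35, -1.5, -0.3, -2, 0, 0.14, 0],
    [0.35, -3.37, -0.3, -4.5, 0, 0.28, 0],
    [0.35, -3.37, -0.3, -4.5, 0, 0.42, 0],
    [0.35, -3.37, -0.3, -4.5, 0, 0.553, 0],
    [0.35, -3.37, -0.3, -4.5, 0, 0.553, 0],
    [0.35, -3.37, -0.3, -4.5, 0, 0.553, 0],
    [0.35, -3.37, -0.3, -4.5, 0, 0.553, 0]
  ]
}}

```text
time: 25.8
position: [0.6201, -0.1313, 0.2153]
tool_rot: [-0.702, 0.088, -0.087, 0.702]
ft_force: [-0.3, -0.4, 0.6]
grip_width: 0.0303
```

```bash
python3 -c "
from h import *
o,im=snap('wrist','w16.png');rel(o);print(o['position'])
a=cv2.imread('pics/w16.png')
cv2.imwrite('pics/w16c.png',cv2.resize(a[100:270,170:370],None,fx=4,fy=3.5,interpolation=cv2.INTER_CUBIC))
c=cam('side')
e=np.array([-.2465,-.9691,0]);y=np.array([.9691,-.2465,0]);t=np.array([.5909,-.0646,.117])+.13*e-.026*y
print(proj(c,t),proj(c,t+.0025*y)-proj(c,t),proj(c,t+.0025*e)-proj(c,t))"
```

```text
t 25.80 lat 44.84mm frontgap2mouth -211.2 z 78.62 yawerr 0.0021 roll -0.0012 pitch 0.0002 Ftool [-0.17 -0.65 -0.48] Mtool [-0.06   0.014  0.008] grip 0.0303
[ 0.62008619 -0.13128735  0.21531642]
[398.89888584 352.39516483] [ 1.33337234 -0.18423853] [0.35979898 1.26676549]
```

View pics/w16c.png

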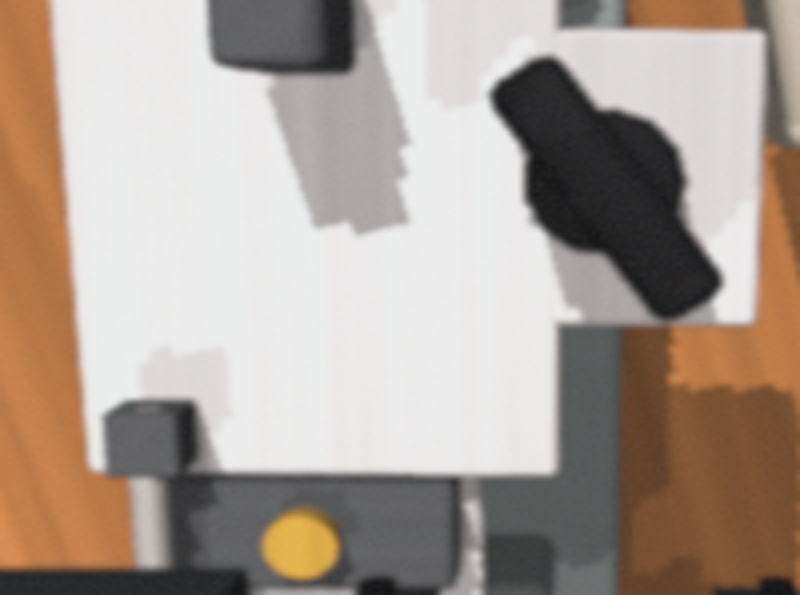

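```bash
python3 -c "
from h import *
print(robot.hand_in(), robot.get_obs()['time'])"
```

```text
the job is handed in; nothing more can be done
the job is handed in; nothing more can be done
```

The carriage is on the rail, pointer towards the mould, resting against the stop and clamped. I handed it in at about 26 s, and no verdict was reported.

**Threading:** I gripped the boss and lined the carriage up on the rail using the wrist camera. It went on from the open end with no measurable contact force. It met the stop at about 3 N, 124 mm past the mouth; the images had put the stop at 123.5 mm. On the first descent beside the rail, the underside of the carriage touched something with about 6 N. The forces pointed to the jar's lid. I lifted, moved forward and lowered it clear, and the jar looked unmoved in the later pictures.

**Clamping:** The knob felt tight too early (about 0.14 N m) because my grip was resisting the sideways draw. I let go, re-centred and turned on to about 2.0 rad from slack. The moment rose to about 0.36 N m, and then I released the knob.

**Last checks:**
- **Stop:** the final wrist picture shows the plate's front edge flush with the stop, with no visible gap. The edge-to-stop spacing read about 0.6 mm different from before clamping, which is within what that picture can resolve.
- **Sideways position:** the carriage was drawn about 2.5 mm towards the knob side, inside the 6 mm allowed.
- **Gripper:** it is clear of everything.

I did not re-grip the knob to confirm the moment. The cam force is inferred from the moment reading, which has noise of about 0.05 N m. I also took no final picture of every bystander; only the jar and the plaster block appear in the last views.

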